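Return a washed ring cutter to the set that lacks it

TASK

The big ring cutter on the table has been washed and must go back into its tin. Lift the lids of both tins all the way and have both up together, to compare the two sets; then nest the cutter upright round the smaller cutters in the set that lacks its largest, standing on the tin's floor, and close both tins fully again. Leave the complete set and everything else on the table as it is.

Things in the scene. Friction and masses are not known exactly. Their poses are not given: they have to be found in the camera images.
- loose_large_mid (a point): plain steel ring cutter open at both ends, 60 mm outside, wall 2 mm, 38 mm tall; the point is its centre, half-way up (19 mm); it stands alone on the table, upright, to the right of the tins; this is the cutter to put away; its z axis is the ring's own axis, upright at the start
- short_medium_mid (a point): plain steel ring cutter open at both ends, 48.4 mm outside, wall 2 mm, 38 mm tall; the point is its centre, half-way up (19 mm); the outermost of the two cutters in the set that lacks its large one, standing loose in its tin; the large cutter fits round it with 3 mm to spare all round
- short_small_mid (a point): plain steel ring cutter open at both ends, 36.8 mm outside, wall 2 mm, 38 mm tall; the point is its centre, half-way up (19 mm); stands inside the medium one of the set that lacks its large cutter
- full_set_mid (a point): the complete set in the other tin: three steel ring cutters, 60, 48.4 and 36.8 mm outside, 38 mm tall, standing nested; the point is its centre, half-way up (19 mm); to be left alone
- tin_a: one of the two tins: dark red painted steel tin, 107 deep x 153 wide x 58 mm tall, standing fixed on the table; origin at the centre of its underside, x axis from its front (the side with the knob, towards the robot) to its hinged back, z up. Inside it is 95 mm deep and 147 mm wide, walls 2 mm; the inner floor lies 2 mm, the front rim 56 mm above the table. It holds one set of ring cutters near its middle; which tin stands on the left, and which set is in it, changes
- tin_b: the other tin, alike: dark red painted steel tin, 107 deep x 153 wide x 58 mm tall, standing fixed on the table; origin at the centre of its underside, x axis from its front (the side with the knob, towards the robot) to its hinged back, z up. Inside it is 95 mm deep and 147 mm wide, walls 2 mm; the inner floor lies 2 mm, the front rim 56 mm above the table. It holds one set of ring cutters near its middle; which tin stands on the left, and which set is in it, changes
- tin_a_knob (a point): centre of the ball knob (18 mm across, its middle 17 mm in front of the lid's front plate, on a thin stem pointing to the front when shut, so upward when the lid is up) on the lid of tin_a; 46 mm above the table when shut, about 160 mm when up; free on both sides (y), to be pinched across y
- tin_b_knob (a point): centre of the ball knob (18 mm across, its middle 17 mm in front of the lid's front plate, on a thin stem pointing to the front when shut, so upward when the lid is up) on the lid of tin_b; 46 mm above the table when shut, about 160 mm when up; free on both sides (y), to be pinched across y
- tin_a_hinge (a point): fixed point on the hinge axis of tin_a's lid, mid-width: 51 mm behind the tin's middle and 52 mm above the table; the axis runs along the tin's y axis, 122 mm behind the knob's centre
- tin_b_hinge (a point): fixed point on the hinge axis of tin_b's lid, mid-width: 51 mm behind the tin's middle and 52 mm above the table; the axis runs along the tin's y axis, 122 mm behind the knob's centre
- tin_a_lid (a joint): angle of tin_a's lid, rad: 0 shut, growing as the knob goes up and back; thin curved stays inside stop it at 1.19 (68 degrees), where it still leans forward over the rear half of the tin, so a hand must reach in slanting from the front. The hinge is stiff (about 0.06 N m, 1 N at the knob): the lid stays where it is left
- tin_b_lid (a joint): angle of tin_b's lid, rad: 0 shut, growing as the knob goes up and back; thin curved stays inside stop it at 1.19 (68 degrees), where it still leans forward over the rear half of the tin, so a hand must reach in slanting from the front. The hinge is stiff (about 0.06 N m, 1 N at the knob): the lid stays where it is left
- tamper: bystander, loose, to be left alone: turned wooden tamper, 53 mm wide, 107 mm tall, standing behind the loose cutter; origin under its foot
- pastry_brush: bystander, loose, to be left alone: pastry brush with a wooden handle, about 200 mm long, 20 mm tall, lying at the front edge of the table; origin under its middle
- measure_spoon: bystander, loose, to be left alone: steel measuring spoon, 107 mm long, 15 mm tall, lying at the front edge, on the robot's side of the loose cutter; origin under its middle

How it is judged:
On the way, in this order (a step that is already met when the one before it is completed fails the run):
1. both lids are up together (each past about 57 degrees), the sets laid open to compare (value of joint each of tin_a_lid, tin_b_lid above 1 rad), for 0.2 s.
2. the large cutter stands nested round the two smaller ones of the set that lacked it (horizontal distance between each of loose_large_mid, short_small_mid and short_medium_mid below 0.006 m and z of loose_large_mid in the frame of short_medium_mid between -0.005 and 0.005 m and angle between each of loose_large_mid, short_medium_mid's own z axis and vertical below 0.1 rad and z of short_small_mid in the frame of short_medium_mid below 0.005 m and height (world z) of short_medium_mid below 0.027 m), for 0.2 s.
At the end, for the whole second after the job is handed in: The large cutter stands upright (within 6 degrees) round the medium cutter of the set that lacked its largest: axes within 6 mm of each other and level within 5 mm, on the tin's floor, with the small cutter still standing inside the medium one; both lids are closed (below 0.05 rad) (all of step 2 and value of joint each of tin_a_lid, tin_b_lid below 0.05 rad); the robot touches nothing.
It fails at once if the complete set is disturbed (it moves more than 15 mm) (distance of full_set_mid from where it was at the start of the episode above 0.015 m).
It fails at once if the tamper is moved more than 20 mm (distance of tamper from where it was at the start of the episode above 0.02 m).
It fails at once if the pastry brush is moved more than 20 mm (distance of pastry_brush from where it was at the start of the episode above 0.02 m).
It fails at once if the measuring spoon is moved more than 20 mm (distance of measure_spoon from where it was at the start of the episode above 0.02 m).
It also fails if it takes over 72 s, if anything falls off the work surface, if the arm or the gripper's body presses on something with over 40 N, if the wrist force passes 120 N, or if a joint passes its speed limit or range.

ROBOT

A 6-joint arm with a two-finger parallel gripper is mounted at the origin on a cart in front of the work surface, level with it; the furniture and walls round the work are solid. World frame = base frame: x ahead of the robot, y to its left, z up, the work surface at z = 0. Lengths are in m, angles in rad, forces in N, time in s.
With the tool pointing down it reaches from about 0.375 to 0.9 m from the base axis. Payload 3.1 kg.
Tool frame: the origin (TCP) lies between the finger pads; the fingertips stand 11 mm ahead of it and the grasp point (between the pads) lies 8 mm behind it; z points along the fingers, y is the line along which they close (so a half turn about z gives the same grasp; the last joint's range is limited). The gripper opens to 87 mm and grips with 3 to 60 N. Pads are 19 mm wide; open, the fingers measure 117 mm over their backs; the gripper's body (75 mm by 190 mm) begins 51 mm behind the grasp point.
Start: joints at [1.069, 0.527, 1.433, -0, 1.181, -0.178], TCP at [0.199, 0.593, 0.207] pointing down, gripper open.
Joint ranges: [-3.08, 3.08], [-0.75, 2.2], [0.22, 2.44], [-1.43, 4.57], [0, 2.65], [-2.85, 2.85]. Speed limits (rad/s): [2.79, 2.79, 3.14, 3.14, 3.14, 3.14].

INTERFACE

Orientations are given as a unit quaternion [x, y, z, w].
In Python, from rig import robot gives the robot as it stands.
- The arm moves only by the tool move_arm, never from a script. Its argument "moves" is text: rows parted by semicolons, each of 7 numbers parted by spaces: the shift along the tool's x, y, z in units of 100 mm (1.0 is 100 mm), then the turn, a rotation vector about the tool's x, y, z in units of 90 degrees (1.0 is 90 degrees), then the opening, from 0 (shut) to 1 (fully open). A call has 1 to 12 rows; each row is the pose to reach, as a shift and turn from the pose commanded when the call began, along the tool's axes at that moment; what a row does not reach only later rows make up. A row lasts 1/10 s, in which the tool goes at most 50 mm and 8.59 degrees, less where a joint would pass 70% of its speed; a pose out of reach is approached as far as the arm can. A call with a number of a shift or a turn outside -1 to 1 is refused whole. A call with a gripper value outside its range is refused whole. The fingers move at their own pace and stop on an object; "squeeze" is the grip in N (left out, the last holds). Time passes only in rows, so rows that repeat a pose let the fingers close. It gives the time, the measured TCP pose, the force, the opening and the grip force at its end, in the units of the state.
- robot.get_obs(): the state, without advancing time (a new reading comes with each control period).
- robot.camera(name): name is "side" or "top" or "wrist"; returns a dict with "image" (384x512x3 uint8, red, green, blue), "intrinsics" (3x3 intrinsics, pixels), "extrinsics" (4x4, takes a point from world to camera coordinates). Camera axes: x right, y up, looking along -z (the intrinsics and any distortion apply to the point x, -y, -z); pixel columns grow to the right and rows downward; lengths in m; the calibration is good to about 2 mm. A picture is of the moment at which its call begins. There is no depth.
- robot.hand_in(): hands the job in; it is judged then, once.
The state is a dict: "time": time; "q": joint angles; "joint_velocities": joint speeds; "joint_torque": joint torques, N m; "position": TCP position; "tool_rot": TCP orientation; "ft_force": force on the tool from outside, world axes, zero at the start; "moment": the same for the moment, N m; "grip_width": finger opening in m; "grip_force": force on a finger pad.
Only numpy, scipy, OpenCV 4.12 (cv2) and the standard library are available. Lean on these libraries where they do the work, as an engineer would, in place of code of your own. Each camera call takes 0.05 s, during which the arm holds its last target. There are 200 camera calls.

## Working session

There is one attempt and no reset: what is moved stays moved. The work goes in short steps, Python scripts to look and compute and a tool call to move; the robot and the scene stay as the last step left them, time stands still between calls to the robot, and variables do not carry over. Pictures are saved under pics/ and viewed, at most 10 in all, crops included, and the job is handed in when it is done.

Besides the shell and the picture viewer there is one more tool, called as name(argument=value, ...) on one line, values as JSON. move_arm: Moves the arm, as the interface text tells. Shifts and turns lie within -1 to 1; 1 stands for 100 mm of shift or 90 degrees of turn. Its arguments: {"type":"object","properties":{"moves":{"type":"string"},"squeeze":{"type":"number"}},"required":["moves"]}

```bash
mkdir -p pics; cat > h.py <<'E'
import numpy as np, cv2
from rig import robot
from scipy.spatial.transform import Rotation as R
def shot(n,f=None):
    c=robot.camera(n); im=c["image"]
    if f: cv2.imwrite("pics/"+f,im[:,:,::-1])
    return c
def ray(c,u,v):
    K=np.array(c["intrinsics"]);E=np.array(c["extrinsics"])
    d=np.linalg.inv(K)@[u,v,1]; d=np.array([d[0],-d[1],-d[2]])
    o=-E[:3,:3].T@E[:3,3]; return o,E[:3,:3].T@d
def onz(c,u,v,z):
    o,d=ray(c,u,v); return o+d*(z-o[2])/d[2]
def proj(c,p):
    K=np.array(c["intrinsics"]);E=np.array(c["extrinsics"])
    q=E[:3,:3]@np.asarray(p)+E[:3,3]; q=K@[q[0],-q[1],-q[2]]; return q[:2]/q[2]
def tri(c1,p1,c2,p2):
    o1,d1=ray(c1,*p1);o2,d2=ray(c2,*p2)
    A=np.stack([d1,-d2],1); s=np.linalg.lstsq(A,o2-o1,rcond=None)[0]
    a,b=o1+s[0]*d1,o2+s[1]*d2; return (a+b)/2,np.linalg.norm(a-b)
E
python3 - <<'E'
from h import *
a=shot("top");b=shot("side")
cv2.imwrite("pics/top0.png",a["image"][:,:,::-1]);cv2.imwrite("pics/side0.png",b["image"][:,:,::-1])
for c in (a,b): print(np.round(c["intrinsics"],1),np.round(c["extrinsics"],3))
o=robot.get_obs();print(o)
E
```

```text
[[415.2   0.  251.1]
 [  0.  415.2 190.7]
 [  0.    0.    1. ]] [[ 0.005 -1.     0.005 -0.186]
 [ 0.997  0.006  0.076 -0.491]
 [-0.076  0.005  0.997 -1.169]
 [ 0.     0.     0.     1.   ]]
[[380.1   0.  256.3]
 [  0.  380.1 188.5]
 [  0.    0.    1. ]] [[ 0.921 -0.388  0.019 -0.509]
 [ 0.205  0.526  0.826 -0.079]
 [-0.331 -0.757  0.564 -0.917]
 [ 0.     0.     0.     1.   ]]
{'time': 0.1, 'q': array([ 1.06854627e+00,  5.28386893e-01,  1.43379314e+00, -2.69716787e-05,
        1.18141281e+00, -1.78506836e-01]), 'joint_velocities': array([-4.24218187e-04, -2.49983103e-03, -2.25696669e-03,  1.69102148e-03,
       -9.46404603e-05,  3.37810432e-05]), 'joint_torque': array([-1.39234503e-04, -4.40985310e+01, -1.77148372e+01,  6.34444971e-02,
        5.33520570e-02, -1.88569339e-05]), 'position': array([0.19846155, 0.59190795, 0.20595509]), 'tool_rot': array([ 1.61160485e-01,  9.86927707e-01, -9.46877078e-04, -3.22118327e-04]), 'ft_force': array([ 0.14655208, -0.16990164, -0.52907641]), 'moment': array([-0.00263801, -0.059306  , -0.00920303]), 'grip_force': 0.0, 'grip_width': 0.08678421607108568}
```

View pics/top0.png

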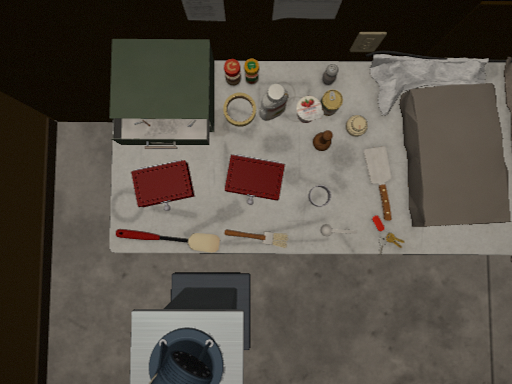

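View pics/side0.png

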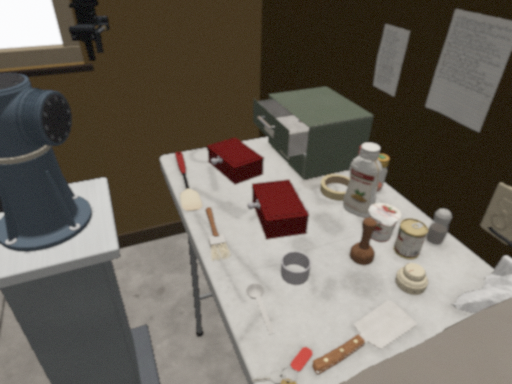

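The top view shows the two tins at about (162,184) and (254,178), with knobs at (167,207) and (250,201). The loose ring is at (319,196), the tamper at (322,140), the spoon at (335,230) and the brush at (255,237). The side view agrees: tins (236,160) and (279,208), ring (295,267). Next I measure by masks.

```bash
cat > m.py <<'E'
from h import *
a=shot("top");b=shot("side")
cv2.imwrite("pics/t1.png",a["image"][:,:,::-1])
def red(c):
    im=c["image"].astype(int); return ((im[:,:,0]>50)&(im[:,:,1]<40)&(im[:,:,2]<45)).astype(np.uint8)
for nm,c in (("top",a),("side",b)):
    n,l,s,ct=cv2.connectedComponentsWithStats(red(c))
    for i in range(1,n):
        if s[i,4]>500:
            cn=max(cv2.findContours((l==i).astype(np.uint8),cv2.RETR_EXTERNAL,2)[0],key=cv2.contourArea)
            print(nm,s[i],ct[i].round(1))
            if nm=="top":
                w=np.array([onz(c,u,v,0.058)[:2] for u,v in cn[:,0,:].astype(float)],np.float32)
                r=cv2.minAreaRect(w); print(np.round(r[0],4),np.round(r[1],4),round(r[2],2))
E
python3 m.py
python3 - <<'E'
from h import *
t=cv2.imread("pics/t1.png") if False else shot("top")["image"][:,:,::-1]
s=shot("side")["image"][:,:,::-1]
A=cv2.resize(t[150:220,125:345],None,fx=3.6,fy=3.6,interpolation=cv2.INTER_CUBIC)
B=cv2.resize(s[135:290,200:320],None,fx=2.2,fy=2.2,interpolation=cv2.INTER_CUBIC)
o=np.zeros((A.shape[0]+B.shape[0],800,3),np.uint8); o[:A.shape[0],:A.shape[1]]=A[:,:800]; o[A.shape[0]:,:B.shape[1]]=B
cv2.imwrite("pics/crop1.png",o); print(o.shape,A.shape)
E
```

```text
top [ 225  155   59   45 1961] [254.1 177.3]
[ 0.5264 -0.1911] [0.1505 0.1016] 80.18
top [ 132  161   60   46 1952] [161.6 183.3]
[0.5072 0.0645] [0.1026 0.152 ] 12.25
side [ 208  138   54   45 1327] [235.5 158.3]
side [ 254  182   53   56 2082] [279.5 208.5]
(593, 800, 3) (252, 792, 3)
```

View pics/crop1.png

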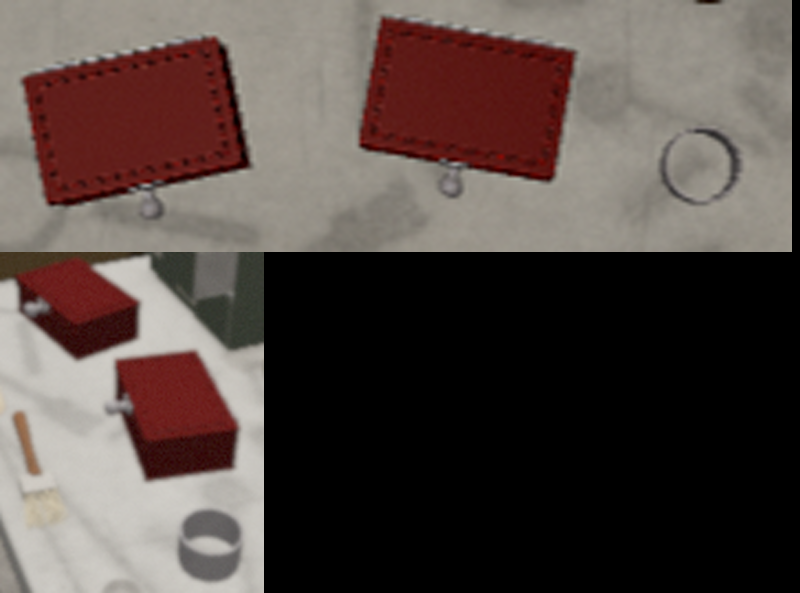

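The enlarged crop shows left knob ball at top px (166.9,207.8), side px (214.5,161); right knob at top (250.3,201.4), side (252,205.5). The ring is near top px (319.4,196). Compare these with the geometry.

```bash
cat > loc.py <<'E'
from h import *
a=shot("top");b=shot("side")
for nm,t,s,ctr,yaw in (("L",(166.9,207.8),(214.5,161),(.5072,.0645),12.25),("R",(250.3,201.4),(252,205.5),(.5264,-.1911),-9.82)):
    y=np.radians(yaw); x=np.array([np.cos(y),np.sin(y)])
    print(nm,"knob z46",onz(a,*t,.046).round(4),"tri",[np.round(k,4) for k in tri(a,t,b,s)],"from tin",(np.array(ctr)-.071*x).round(4))
for nm,c,(u,v) in (("top",a,(319,196)),("side",b,(295,268))):
    im=c["image"]; g=cv2.cvtColor(im,cv2.COLOR_RGB2GRAY)
    p=g[int(v)-20:int(v)+20,int(u)-22:int(u)+22]
    m=(p<(130 if nm=="top" else 110)).astype(np.uint8)
    n,l,st,ct=cv2.connectedComponentsWithStats(m); i=1+np.argmax(st[1:,4]); 
    print(nm,st[i]+[int(u)-22,int(v)-20,0,0,0], np.median(g))
    if nm=="top":
        cn=np.vstack(cv2.findContours((l==i).astype(np.uint8),cv2.RETR_EXTERNAL,2)[0])[:,0]
        (cx,cy),r=cv2.minEnclosingCircle(cn); cx+=int(u)-22;cy+=int(v)-20;print(cx,cy,r)
        print("ring",onz(a,cx,cy,.019).round(4),onz(a,cx,cy,.038).round(4))
# expected silhouette centre vs hypotheses
E
python3 loc.py
```

```text
L knob z46 [0.4409 0.0511 0.046 ] tri [array([0.4424, 0.0502, 0.0479]), np.float64(0.0032)] from tin [0.4378 0.0494]
R knob z46 [ 0.4601 -0.1811  0.046 ] tri [array([ 0.4616, -0.1817,  0.0475]), np.float64(0.0034)] from tin [ 0.4564 -0.179 ]
top [303 184  28  26 237] 86.0
316.0 198.0 17.02948570251465
ring [ 0.4722 -0.3691  0.019 ] [ 0.4711 -0.366   0.038 ]
side [282 268  26  16 246] 82.0
```

```bash
cat >> h.py <<'E'
def Rt(yaw,tilt):
    a,t=np.radians([yaw,tilt]);c,s=np.cos(a),np.sin(a)
    y=np.array([-s,c,0]);z=np.array([np.sin(t)*c,np.sin(t)*s,-np.cos(t)])
    return np.stack([np.cross(y,z),y,z],1)
def legs(*targets):
    """targets: (x,y,z,yaw,tilt) in turn; prints each as shift(100mm)+turn(90deg) from the previous pose"""
    o=robot.get_obs(); p=o["position"];M=R.from_quat(o["tool_rot"]).as_matrix()
    print("t",round(o["time"],2),"p",p.round(4),"q",o["q"].round(2),"w",round(o["grip_width"],4))
    for T in targets:
        q=np.array(T[:3]);N=Rt(*T[3:])
        print(T,(M.T@(q-p)/.1).round(3),(R.from_matrix(M.T@N).as_rotvec()/(np.pi/2)).round(3)); p,M=q,N
E
python3 -c "
from h import *
legs((.25,.46,.2,-10,0),(.36,.36,.2,2,0),(.43,.27,.2,12,0),(.441,.18,.17,12,0),(.441,.1,.14,12,0),(.4412,.0507,.13,12,0),(.4412,.0507,.046,12,0))"
```

```text
t 0.4 p [0.1988 0.5924 0.2067] q [ 1.07  0.53  1.43 -0.    1.18 -0.18] w 0.0866
(0.25, 0.46, 0.2, -10, 0) [-0.907 -1.092  0.067] [-0.    -0.    -0.095]
(0.36, 0.36, 0.2, 2, 0) [-1.257 -0.794  0.   ] [ 0.     0.    -0.133]
(0.43, 0.27, 0.2, 12, 0) [-0.668 -0.924  0.   ] [ 0.     0.    -0.111]
(0.441, 0.18, 0.17, 12, 0) [ 0.08  -0.903  0.3  ] [0. 0. 0.]
(0.441, 0.1, 0.14, 12, 0) [ 0.166 -0.783  0.3  ] [0. 0. 0.]
(0.4412, 0.0507, 0.13, 12, 0) [ 0.101 -0.483  0.1  ] [0. 0. 0.]
(0.4412, 0.0507, 0.046, 12, 0) [0.   0.   0.84] [0. 0. 0.]
```

move_arm(moves="-0.45 -0.5 0.03 0 0 -0.05 1; -0.9 -1 0.06 0 0 -0.1 1; -0.9 -1 0.06 0 0 -0.1 1")

```text
time: 0.7
position: [0.2524, 0.4665, 0.2006]
tool_rot: [0.082, 0.997, -0.001, -0.0]
ft_force: [0.2, -0.1, 0.8]
grip_width: 0.0874
grip_force: 0.0
```

move_arm(moves="-0.4 -0.4 0 0 0 -0.07 1; -0.8 -0.8 0 0 0 -0.14 1; -1 -0.9 0 0 0 -0.14 1")

```text
time: 1.0
position: [0.3364, 0.3611, 0.201]
tool_rot: [-0.027, 1.0, -0.001, -0.0]
ft_force: [0.3, 1.1, 0.4]
grip_width: 0.0871
grip_force: 0.0
```

```bash
python3 -c "
from h import *
legs((.44,.24,.19,12,0),(.4412,.15,.15,12,0),(.4412,.0507,.13,12,0),(.4412,.0507,.046,12,0))"
```

```text
t 1.0 p [0.3364 0.3611 0.201 ] q [ 0.59  0.36  1.76 -0.    1.02 -1.03] w 0.0871
(0.44, 0.24, 0.19, 12, 0) [-0.969 -1.265  0.111] [-0.001 -0.    -0.099]
(0.4412, 0.15, 0.15, 12, 0) [ 0.175 -0.883  0.4  ] [0. 0. 0.]
(0.4412, 0.0507, 0.13, 12, 0) [ 0.206 -0.971  0.2  ] [0. 0. 0.]
(0.4412, 0.0507, 0.046, 12, 0) [0.   0.   0.84] [0. 0. 0.]
```

move_arm(moves="-0.5 -0.5 0.05 0 0 -0.05 1; -0.9 -1 0.1 0 0 -0.1 1; -0.9 -1 0.1 0 0 -0.1 1")

```text
time: 1.3
position: [0.4335, 0.2666, 0.191]
tool_rot: [-0.105, 0.994, -0.0, 0.001]
ft_force: [-0.3, 0.9, -0.3]
grip_width: 0.087
grip_force: 0.0
```

move_arm(moves="0.08 -0.5 0.2 0 0 0 1; 0.16 -1 0.4 0 0 0 1; 0.16 -1 0.4 0 0 0 1; 0.16 -1 0.4 0 0 0 1")

```text
time: 1.7
position: [0.4363, 0.1662, 0.1504]
tool_rot: [-0.103, 0.995, 0.0, -0.001]
ft_force: [-0.8, 0.6, 0.6]
grip_width: 0.0869
grip_force: 0.0
```

```bash
python3 -c "
from h import *
legs((.4412,.0507,.12,12,0),(.4412,.0507,.046,12,0))"
```

```text
t 1.7 p [0.4363 0.1662 0.1504] q [ 0.12  0.41  1.88  0.    0.86 -1.65] w 0.0869
(0.4412, 0.0507, 0.12, 12, 0) [ 0.188 -1.141  0.304] [ 0.    -0.001 -0.002]
(0.4412, 0.0507, 0.046, 12, 0) [0.   0.   0.74] [0. 0. 0.]
```

move_arm(moves="0.09 -0.5 0.1 0 0 0 1; 0.19 -1 0.2 0 0 0 1; 0.19 -1 0.2 0 0 0 1; 0.19 -1 0.2 0 0 0 1")

```text
time: 2.1
position: [0.4396, 0.066, 0.1313]
tool_rot: [-0.104, 0.995, 0.0, 0.001]
ft_force: [0.6, 0.7, -0.0]
grip_width: 0.0868
grip_force: 0.0
```

```bash
cat > k.py <<'E'
from h import *
legs((.4412,.0507,.075,12,0),(.4412,.0507,.046,12,0))
c=shot("wrist","w1.png"); print(np.round(c["intrinsics"],1).tolist(),np.round(c["extrinsics"],3).tolist())
E
python3 k.py
```

```text
t 2.1 p [0.4396 0.066  0.1313] q [-0.1   0.42  1.95  0.    0.77 -1.88] w 0.0868
(0.4412, 0.0507, 0.075, 12, 0) [ 0.016 -0.153  0.563] [ 0.     0.001 -0.001]
(0.4412, 0.0507, 0.046, 12, 0) [0.   0.   0.29] [0. 0. 0.]
[[316.9, 0.0, 259.8], [0.0, 316.9, 196.2], [0.0, 0.0, 1.0]] [[-0.207, 0.978, -0.001, 0.028], [-0.947, -0.2, -0.25, 0.441], [-0.245, -0.051, 0.968, -0.205], [0.0, 0.0, 0.0, 1.0]]
```

View pics/w1.png

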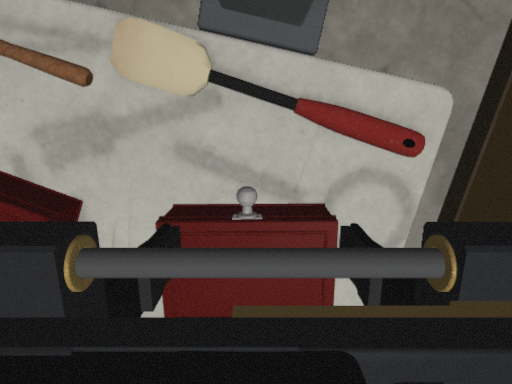

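The wrist view shows the left tin's knob ball at px (247,196), with the tin's front edge level in the image, so the yaw is right.

```bash
python3 -c "
from h import *
c=shot('wrist'); k=onz(c,247,195.5,.046); print(k, proj(c,robot.get_obs()['position']))
im=c['image'].astype(int); 
legs((k[0],k[1],.09,12,0),(.4412,.0507,.09,12,0))"
```

```text
[0.44124186 0.05457595 0.046     ] [262.73767202 232.16028428]
t 2.2 p [0.4392 0.0673 0.1314] q [-0.1   0.42  1.95  0.    0.77 -1.88] w 0.0874
(np.float64(0.441241859423431), np.float64(0.05457595420645552), 0.09, 12, 0) [ 0.008 -0.128  0.414] [0.    0.001 0.001]
(0.4412, 0.0507, 0.09, 12, 0) [ 0.008 -0.038  0.   ] [0. 0. 0.]
```

move_arm(moves="0.01 -0.14 0.3 0 0 0 1; 0.01 -0.14 0.7 0 0 0 1; 0.01 -0.14 0.85 0 0 0 0.6; 0.01 -0.14 0.85 0 0 0 0.2; 0.01 -0.14 0.85 0 0 0 0; 0.01 -0.14 0.85 0 0 0 0; 0.01 -0.14 0.85 0 0 0 0; 0.01 -0.14 0.85 0 0 0 0", squeeze=15)

```text
time: 3.0
position: [0.4413, 0.052, 0.0468]
tool_rot: [-0.105, 0.994, -0.0, 0.001]
ft_force: [-0.3, 1.3, -0.4]
grip_width: 0.0469
grip_force: 0.0
```

```bash
python3 -c "
from h import *
legs((.4412,.053,.046,12,0)); print(robot.get_obs()['ft_force'],robot.get_obs()['grip_force'])
for d in range(0,73,6):
    a=np.radians(d-2.8); a0=np.radians(-2.8)
    print(d,(-1.22*(np.cos(a0)-np.cos(a))).round(3),(-1.22*(np.sin(a)-np.sin(a0))).round(3))"
```

```text
t 3.0 p [0.4413 0.052  0.0468] q [-0.14  0.59  2.01  0.    0.54 -1.92] w 0.0469
(0.4412, 0.053, 0.046, 12, 0) [-0.001  0.01   0.008] [-0.     0.001  0.001]
[-0.26838079  1.31347081 -0.43577045] 0.0
0 -0.0 -0.0
6 -0.0 -0.128
12 -0.014 -0.255
18 -0.041 -0.379
24 -0.081 -0.501
30 -0.133 -0.617
36 -0.198 -0.728
42 -0.273 -0.831
48 -0.359 -0.925
54 -0.454 -1.01
60 -0.558 -1.085
66 -0.668 -1.149
72 -0.785 -1.2
```

move_arm(moves="0 0 0 0 0 0 0; 0 0 0 0 0 0 0; 0 0 0 0 0 0 0; 0 0 0 0 0 0 0; 0 0 0 0 0 0 0; 0 0 0 0 0 0 0", squeeze=15)

```text
time: 3.6
position: [0.4406, 0.0518, 0.0458]
tool_rot: [-0.105, 0.994, 0.0, -0.0]
ft_force: [-0.0, -0.0, -0.2]
grip_width: 0.0028
grip_force: 0.0
```

move_arm(moves="0 0 -0.128 0 0 0 0; -0.014 0 -0.255 0 0 0 0; -0.041 0 -0.379 0 0 0 0; -0.081 0 -0.501 0 0 0 0; -0.133 0 -0.617 0 0 0 0; -0.198 0 -0.728 0 0 0 0; -0.273 0 -0.831 0 0 0 0; -0.273 0 -0.831 0 0 0 0")

```text
time: 4.4
position: [0.4694, 0.0575, 0.1301]
tool_rot: [-0.105, 0.994, -0.0, 0.002]
ft_force: [-0.9, -0.1, 0.9]
grip_width: 0.0003
grip_force: 0.0
```

```bash
python3 -c "
from h import *
legs((.4412,.053,.046,12,0)); print(robot.get_obs()['ft_force'],robot.get_obs()['grip_force'])"
```

```text
t 4.4 p [0.4694 0.0575 0.1301] q [-0.12  0.45  1.89  0.    0.8  -1.9 ] w 0.0003
(0.4412, 0.053, 0.046, 12, 0) [0.289 0.017 0.84 ] [-0.001  0.003  0.001]
[-0.92215506 -0.07310946  0.92056506] 0.0
```

The fingers closed empty, so I look again.

```bash
python3 - <<'E'
from h import *
a=shot("top");b=shot("side");w=shot("wrist")
for n,c in zip("tsw",(a,b,w)): np.savez(f"pics/{n}2.npz",i=c["intrinsics"],e=c["extrinsics"])
A=cv2.resize(a["image"][140:230,110:300],None,fx=2.1,fy=2.1);B=cv2.resize(b["image"][90:290,150:350],None,fx=2,fy=2);W=cv2.resize(w["image"],None,fx=.78,fy=.78)
o=np.zeros((600,800,3),np.uint8);o[:A.shape[0],:A.shape[1]]=A;o[200:600,:400]=B;o[200:200+W.shape[0],400:400+W.shape[1]]=W[:,:400]
cv2.imwrite("pics/m2.png",o[:,:,::-1])
E
```

```text
(no output)
```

View pics/m2.png

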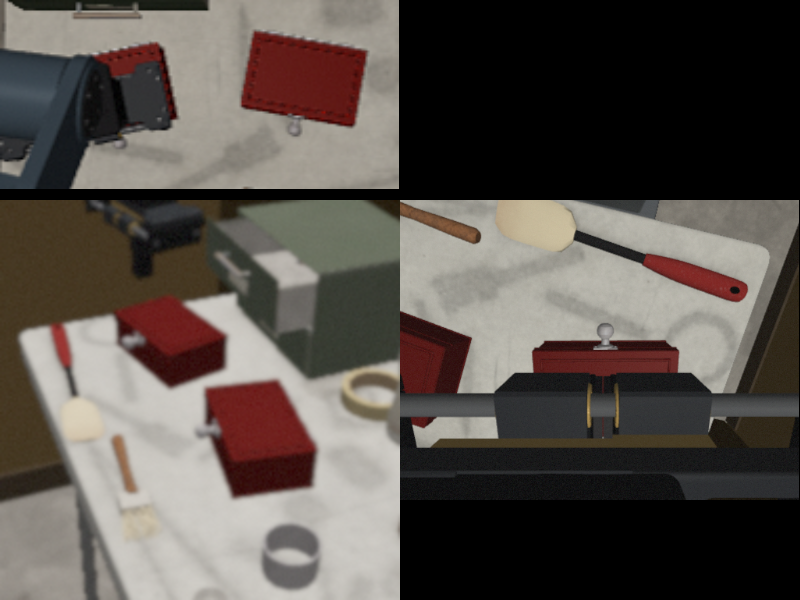

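The side crop shows the fingertips at side px (221,126), with the lid still shut. I check that against the projected TCP.

```bash
python3 -c "
from h import *
b=shot('side');a=shot('top');w=shot('wrist');p=robot.get_obs()['position'];M=R.from_quat(robot.get_obs()['tool_rot']).as_matrix()
for d in (-.019,0,.011): print(d,proj(b,p+d*M[:,2]),proj(a,p+d*M[:,2]),proj(w,p+d*M[:,2]))
print(M.round(2), onz(w,605/.78-400/.78,(330-200)/.78,.046))
print(onz(w,605/.78-400/.78,(330-200)/.78,.046)-p, p)
"
```

```text
-0.019 [219.97455095 126.39402225] [156.72334047 196.41142586] [262.03050483 245.11926236]
0 [220.20275811 132.75412963] [158.34496941 196.88043739] [261.85628408 232.44025467]
0.011 [220.33274967 136.37697932] [159.25798621 197.14450237] [261.77008134 226.16680475]
[[-0.98 -0.21 -0.  ]
 [-0.21  0.98  0.  ]
 [ 0.    0.   -1.  ]] [0.44010127 0.05321969 0.046     ]
[-0.02624669 -0.00435384 -0.08231143] [0.46634795 0.05757353 0.12831143]
```

```bash
python3 - <<'E'
from h import *
b=shot('side');w=shot('wrist');o=robot.get_obs()
print(o['position'],o['time'])
g=cv2.cvtColor(b['image'],cv2.COLOR_RGB2GRAY)
print(g[112:146,206:236:2])
x=b['image'];m=np.concatenate([cv2.resize(x[85:185,170:270],None,fx=4,fy=4,interpolation=cv2.INTER_CUBIC),cv2.resize(w['image'][120:320,160:360],None,fx=2,fy=2)],1)
cv2.imwrite("pics/z3.png",m[:,:,::-1])
E
```

```text
[0.46670253 0.05753293 0.12846112] 4.8
[[57 58 58 55 45 23 17  9 21 19 36 39 22 19 13]
 [58 56 56 58 46 18 18  9 16 25 28 35 17 13 15]
 [55 56 61 56 49 21 10 17 19 27 12 22 18 19 23]
 [57 57 59 57 43 24 18 16 23 32 13 24 21 34 32]
 [56 56 60 55 48 20 20  8 17 28 22 27 37 51 52]
 [59 57 56 56 42 27 24 18 17 25 31 46 51 52 56]
 [54 59 56 53 50 25 17 20  9 22 46 54 54 59 53]
 [53 58 61 58 52 27 12 17 19 26 52 59 58 55 54]
 [58 55 58 55 57 35 20 12 20 25 46 60 58 54 60]
 [57 57 59 55 56 31 18  9  9 24 51 58 57 57 57]
 [59 58 59 56 54 35 14 22 18 24 52 57 57 58 57]
 [55 57 55 59 55 31 23 18 13 22 51 57 57 60 54]
 [56 55 57 60 54 30 25 15 18 25 51 56 58 56 57]
 [53 54 59 59 51 31 18 15 11 26 52 59 56 57 56]
 [54 56 57 58 53 29 19 22 18 26 50 56 58 58 53]
 [58 59 56 55 56 38 10 16 19 25 53 59 56 59 57]
 [55 62 56 58 53 48 29 21 31 36 53 55 58 56 55]
 [55 53 56 55 57 53 47 33 45 51 56 59 55 57 55]
 [57 58 58 57 58 54 52 51 51 57 58 59 58 60 60]
 [59 59 55 55 59 58 58 55 58 55 57 56 61 59 59]
 [61 59 58 58 58 60 60 54 56 58 57 59 57 55 56]
 [56 59 57 57 58 57 55 60 56 54 56 54 61 54 58]
 [58 58 58 56 59 58 59 59 59 59 54 60 58 59 59]
 [56 57 58 59 59 58 60 59 54 58 58 59 57 58 59]
 [56 58 58 57 56 57 58 56 55 57 61 59 58 60 55]
 [58 56 58 57 57 59 57 59 58 57 61 56 57 53 57]
 [55 56 56 59 55 58 53 57 59 57 57 54 52 55 54]
 [59 58 58 59 56 53 54 57 57 60 59 53 51 51 57]
 [57 58 58 55 57 59 58 56 58 60 56 47 51 54 48]
 [56 57 58 59 55 55 54 55 55 53 51 53 52 55 57]
 [58 58 53 57 54 57 54 54 50 53 52 53 53 56 54]
 [56 58 59 55 53 55 58 46 51 49 55 57 52 53 50]
 [58 55 57 52 51 51 58 51 53 57 52 55 57 59 56]
 [54 57 53 46 55 52 57 48 53 58 55 50 53 56 57]]
```

View pics/z3.png

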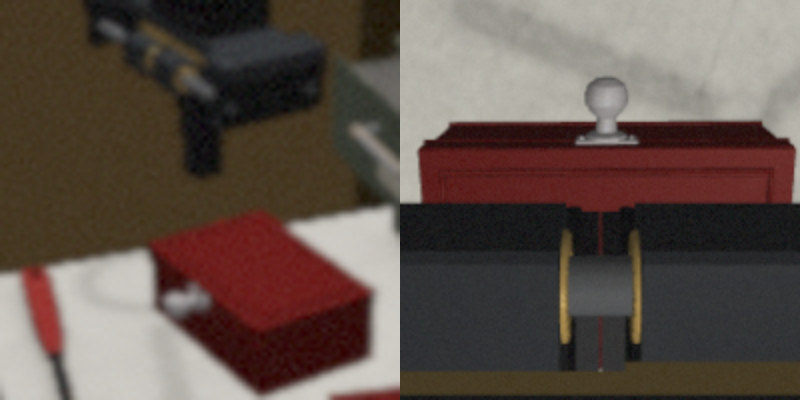

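The fingertip ends at side row 128.5, and the spec predicts 136. The wrist view agrees that the tips end about 12 mm behind the reported TCP. I check where the body sits from its lower corners, side px (226,116) and (250,110).

```bash
python3 - <<'E'
from h import *
b=shot('side');o=robot.get_obs();p=o['position'];M=R.from_quat(o['tool_rot']).as_matrix()
for h in (.03,.045,.059,.08,.1):
  print(h,[proj(b,p+M@[x,y,-h]).round(0).tolist() for y in (-.095,-.03,0,.095) for x in (.0375,-.0375)])
for d in (-.022,-.012,0,.011): print(d,[proj(b,p+M@[x,y,d]).round(1).tolist() for x,y in((.0095,-.015),(.0095,.015),(-.0095,-.015),(-.0095,.015))])
E
```

```text
0.03 [[226.0, 140.0], [251.0, 132.0], [213.0, 130.0], [238.0, 123.0], [208.0, 126.0], [232.0, 119.0], [191.0, 114.0], [215.0, 108.0]]
0.045 [[226.0, 134.0], [251.0, 127.0], [213.0, 125.0], [238.0, 118.0], [207.0, 120.0], [232.0, 114.0], [191.0, 109.0], [214.0, 103.0]]
0.059 [[226.0, 129.0], [251.0, 122.0], [213.0, 120.0], [238.0, 113.0], [207.0, 116.0], [232.0, 110.0], [191.0, 104.0], [214.0, 99.0]]
0.08 [[226.0, 121.0], [252.0, 114.0], [213.0, 112.0], [238.0, 106.0], [207.0, 108.0], [232.0, 102.0], [190.0, 96.0], [214.0, 91.0]]
0.1 [[226.0, 113.0], [252.0, 107.0], [212.0, 104.0], [238.0, 98.0], [206.0, 100.0], [231.0, 95.0], [189.0, 89.0], [214.0, 85.0]]
-0.022 [[219.9, 128.1], [214.3, 124.1], [226.0, 126.5], [220.3, 122.5]]
-0.012 [[220.0, 131.5], [214.5, 127.4], [226.1, 129.8], [220.5, 125.9]]
0 [[220.2, 135.5], [214.6, 131.4], [226.2, 133.9], [220.6, 129.8]]
0.011 [[220.3, 139.2], [214.8, 135.0], [226.3, 137.5], [220.7, 133.4]]
```

The body corners match at 92 mm behind the reported TCP and the tips at about 20 mm behind. So the whole hand sits about 31 mm behind the reported TCP, and I will command that much deeper.

```bash
python3 -c "
from h import *
legs((.441,.0525,.1,12,0),(.441,.0525,.018,12,0))"
```

```text
t 4.85 p [0.4669 0.0575 0.1286] q [-0.12  0.45  1.89 -0.    0.8  -1.9 ] w 0.0005
(0.441, 0.0525, 0.1, 12, 0) [0.263 0.005 0.286] [ 0.    -0.001  0.   ]
(0.441, 0.0525, 0.018, 12, 0) [0.   0.   0.82] [0. 0. 0.]
```

move_arm(moves="0.26 0 0 0 0 0 0.5; 0.26 0 0 0 0 0 0.5; 0.26 0 0 0 0 0 0.5; 0.26 0 0.1 0 0 0 0.5; 0.26 0 0.29 0 0 0 0.5; 0.26 0 0.29 0 0 0 0.5")

```text
time: 5.45
position: [0.4415, 0.0522, 0.0981]
tool_rot: [-0.105, 0.994, 0.0, -0.002]
ft_force: [-0.0, -0.5, 0.2]
grip_width: 0.0391
grip_force: 0.0
```

move_arm(moves="0 0 0.4 0 0 0 0.5; 0 0 0.8 0 0 0 0.5; 0 0 0.82 0 0 0 0.5; 0 0 0.82 0 0 0 0; 0 0 0.82 0 0 0 0; 0 0 0.82 0 0 0 0; 0 0 0.82 0 0 0 0; 0 0 0.82 0 0 0 0; 0 0 0.82 0 0 0 0", squeeze=15)

```text
time: 6.35
position: [0.4426, 0.0544, 0.0197]
tool_rot: [-0.103, 0.995, 0.001, 0.002]
ft_force: [1.0, 13.8, 3.6]
grip_width: 0.0163
grip_force: 15.0
```

move_arm(moves="0 0.02 -0.128 0 0 0 0; -0.014 0.02 -0.255 0 0 0 0; -0.041 0.02 -0.379 0 0 0 0; -0.081 0.02 -0.501 0 0 0 0; -0.133 0.02 -0.617 0 0 0 0; -0.198 0.02 -0.728 0 0 0 0; -0.273 0.02 -0.831 0 0 0 0")

```text
time: 7.05
position: [0.4684, 0.0606, 0.1027]
tool_rot: [-0.105, 0.995, 0.0, 0.001]
ft_force: [0.5, 3.2, -4.2]
grip_width: 0.0163
grip_force: 15.0
```

move_arm(moves="-0.086 0 -0.094 0 0 0 0; -0.181 0 -0.179 0 0 0 0; -0.285 0 -0.254 0 0 0 0; -0.395 0 -0.318 0 0 0 0; -0.44 0 -0.34 0 0 0 0; -0.44 0 -0.34 0 0 0 0; -0.44 0 -0.34 0 0 0 0")

```text
time: 7.75
position: [0.5098, 0.0696, 0.1362]
tool_rot: [-0.105, 0.994, 0.0, -0.001]
ft_force: [-4.4, 3.4, 6.8]
grip_width: 0.0162
grip_force: 15.0
```

```bash
python3 - <<'E'
from h import *
a=shot("top");b=shot("side");w=shot("wrist")
A=cv2.resize(a["image"][140:230,110:300],None,fx=2.1,fy=2.1);B=cv2.resize(b["image"][90:290,150:350],None,fx=2,fy=2);W=cv2.resize(w["image"],None,fx=.78,fy=.78)
o=np.zeros((600,800,3),np.uint8);o[:A.shape[0],:A.shape[1]]=A;o[200:600,:400]=B;o[200:200+W.shape[0],400:400+W.shape[1]]=W[:,:400]
cv2.imwrite("pics/m4.png",o[:,:,::-1]); legs()
print(robot.get_obs()["ft_force"])
E
```

```text
t 7.9 p [0.5096 0.0695 0.136 ] q [-0.08  0.48  1.78  0.    0.88 -1.86] w 0.0166
[-3.26269961  2.38501358  7.00961863]
```

View pics/m4.png

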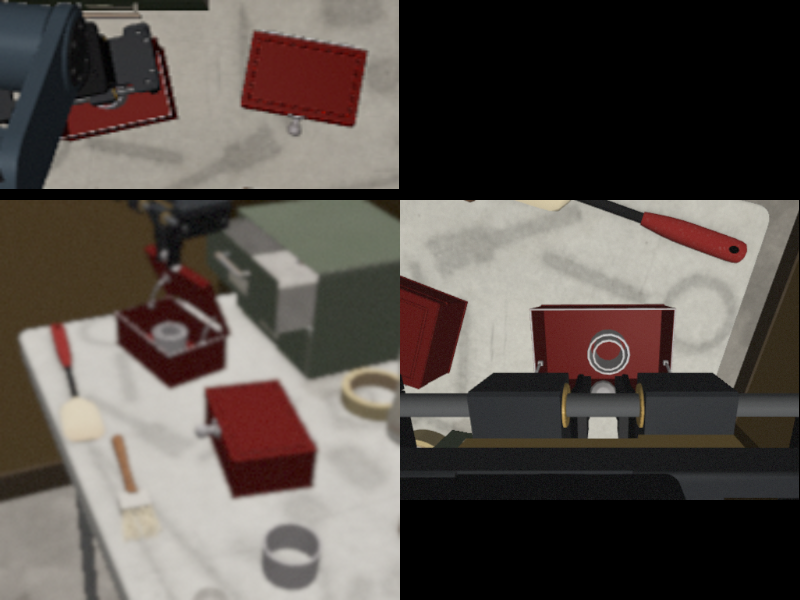

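The left tin is fully open. It shows two nested rings centred near wrist px (267,196), so the left set is the short one. I measure its centre while I can see it.

```bash
cat > ringfit.py <<'E'
from h import *
def ringfit(c,u,v,win,z,thr=150,dump=False):
    g=cv2.cvtColor(c["image"],cv2.COLOR_RGB2GRAY)
    u0,v0=int(u-win),int(v-win); p=g[v0:v0+2*win,u0:u0+2*win]
    cs=cv2.findContours((p>thr).astype(np.uint8),cv2.RETR_LIST,cv2.CHAIN_APPROX_NONE)[0]
    for k in cs:
        if len(k)>25:
            k=k[:,0,:].astype(float)+[u0,v0]
            w=np.array([onz(c,a,b,z)[:2] for a,b in k])
            A=np.c_[2*w,np.ones(len(w))]; s=np.linalg.lstsq(A,(w**2).sum(1),rcond=None)[0]
            r=np.sqrt(s[2]+s[0]**2+s[1]**2); res=np.abs(np.hypot(*(w-s[:2]).T)-r)
            print("ctr",s[:2].round(4),"dia",(2000*r).round(1),"res",(1000*np.median(res)).round(2),len(k))
E
python3 - <<'E'
from ringfit import *
w=shot("wrist")
for t in (110,140,170): print(t); ringfit(w,267,196,36,.040,t)
legs((.5,.0,.2,0,0),(.48,-.1,.2,-10,0),(.4605,-.1813,.16,-10,0))
E
```

```text
110
ctr [0.5132 0.0757] dia 32.4 res 0.2 103
ctr [0.5132 0.0758] dia 36.5 res 0.18 115
ctr [0.5124 0.0755] dia 43.8 res 0.21 137
ctr [0.5122 0.0754] dia 48.2 res 0.21 151
140
ctr [0.5133 0.0756] dia 33.1 res 0.21 102
ctr [0.5132 0.0757] dia 35.8 res 0.23 113
ctr [0.5124 0.0753] dia 44.7 res 0.2 138
ctr [0.5123 0.0754] dia 47.3 res 0.21 148
170
ctr [0.5134 0.0756] dia 33.9 res 0.19 106
ctr [0.5132 0.0757] dia 34.9 res 0.21 109
ctr [0.5126 0.0753] dia 45.3 res 0.21 142
ctr [0.5124 0.0754] dia 46.6 res 0.22 146
t 7.95 p [0.5096 0.0695 0.136 ] q [-0.08  0.48  1.78  0.    0.88 -1.86] w 0.0164
(0.5, 0.0, 0.2, 0, 0) [ 0.24  -0.659 -0.64 ] [ 0.001 -0.001  0.134]
(0.48, -0.1, 0.2, -10, 0) [ 0.2 -1.   0. ] [0.    0.    0.111]
(0.4605, -0.1813, 0.16, -10, 0) [ 0.051 -0.835  0.4  ] [0. 0. 0.]
```

move_arm(moves="0 0 0 0 0 0 0.5; 0 0 0 0 0 0 0.5; 0 0 0 0 0 0 0.5; 0 0 0 0 0 0 0.5; 0 0 -0.4 0 0 0 0.5; 0 0 -0.7 0 0 0 0.5; 0 0 -0.7 0 0 0 0.5")

```text
time: 8.65
position: [0.5146, 0.0686, 0.2088]
tool_rot: [-0.105, 0.994, -0.001, 0.005]
ft_force: [0.8, 0.1, -0.5]
grip_width: 0.043
grip_force: 0.0
```

```bash
python3 - <<'E'
from ringfit import *
w=shot("wrist"); b=proj(w,[.509,.068,.04]); print(b)
for t in (110,140,170): print(t); ringfit(w,*proj(w,[.504,.0637,.04]),40,.040,t)
legs((.5,.0,.2,0,0),(.48,-.1,.2,-10,0),(.4605,-.1813,.16,-10,0))
E
```

```text
[262.16391341 171.3761119 ]
110
ctr [0.5136 0.0757] dia 32.7 res 0.42 84
ctr [0.518  0.0749] dia 48.8 res 4.07 365
ctr [0.3998 0.0394] dia 140.6 res 3.27 160
140
ctr [0.5425 0.0795] dia 20.2 res 1.93 68
ctr [0.5132 0.0756] dia 34.6 res 0.64 156
ctr [0.5123 0.0753] dia 46.0 res 0.65 196
ctr [ 0.1139 -0.0204] dia 717.3 res 0.65 158
170
ctr [0.5441 0.0782] dia 9.4 res 0.92 26
ctr [0.5133 0.0755] dia 34.4 res 0.27 149
ctr [0.5125 0.0752] dia 46.0 res 0.32 193
t 8.7 p [0.513  0.0687 0.2069] q [-0.08  0.38  1.7  -0.    1.05 -1.86] w 0.0435
(0.5, 0.0, 0.2, 0, 0) [ 0.271 -0.645  0.069] [-0.001  0.003  0.134]
(0.48, -0.1, 0.2, -10, 0) [ 0.2 -1.   0. ] [0.    0.    0.111]
(0.4605, -0.1813, 0.16, -10, 0) [ 0.051 -0.835  0.4  ] [0. 0. 0.]
```

The fitted ring diameters (36.5 and 48.2) match the spec at z = 40 mm, so the wrist camera is trustworthy. The medium ring's centre is at (.5124, .0754). Next is the right knob.

move_arm(moves="0.13 -0.3 0.03 0 0 0.06 0.5; 0.27 -0.64 0.05 0 0 0.13 0.5; 0.27 -0.64 0.05 0 0 0.13 0.5")

```text
time: 9.0
position: [0.4966, -0.0021, 0.1984]
tool_rot: [-0.001, 1.0, -0.0, -0.002]
ft_force: [0.2, 0.4, 0.4]
grip_width: 0.0437
grip_force: 0.0
```

move_arm(moves="0.1 -0.45 0 0 0 0.06 0.5; 0.2 -0.9 0 0 0 0.11 0.5; 0.2 -1 0 0 0 0.11 0.5; 0.2 -1 0 0 0 0.11 0.5")

```text
time: 9.4
position: [0.4785, -0.1004, 0.1992]
tool_rot: [0.084, 0.996, 0.0, -0.001]
ft_force: [0.4, 0.6, 0.0]
grip_width: 0.0436
grip_force: 0.0
```

move_arm(moves="0.03 -0.4 0.1 0 0 0 0.5; 0.06 -0.7 0.3 0 0 0 0.5; 0.06 -0.8 0.5 0 0 0 0.5; 0.06 -0.8 0.5 0 0 0 0.5; 0.06 -0.8 0.5 0 0 0 0.5")

```text
time: 9.9
position: [0.4595, -0.1756, 0.1497]
tool_rot: [0.083, 0.997, 0.001, -0.001]
ft_force: [-0.2, 0.3, -0.2]
grip_width: 0.0431
grip_force: 0.0
```

```bash
python3 - <<'E'
from h import *
w=shot("wrist"); k=proj(w,[.4605,-.178,.046]); print(k)
legs((.4605,-.178,.1,-10,0),(.4605,-.178,.018,-10,0))
g=cv2.cvtColor(w["image"],cv2.COLOR_RGB2GRAY); 
cv2.imwrite("pics/w5.png",w["image"][:,:,::-1])
E
```

```text
[258.70309079 192.56494863]
t 9.95 p [ 0.46   -0.1757  0.1503] q [-0.59  0.44  1.82  0.    0.89 -2.  ] w 0.0436
(0.4605, -0.178, 0.1, -10, 0) [-0.009 -0.022  0.503] [ 0.    -0.     0.006]
(0.4605, -0.178, 0.018, -10, 0) [0.   0.   0.82] [0. 0. 0.]
```

View pics/w5.png

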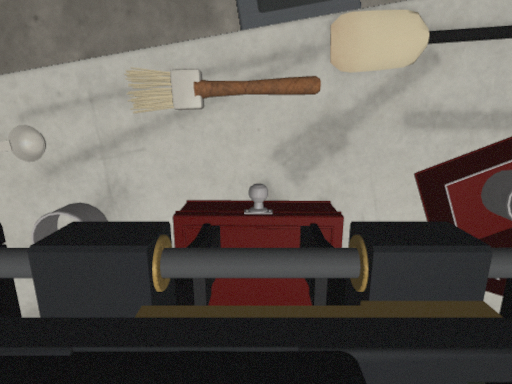

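The right knob ball is at wrist px (258,192), as predicted. The ring, spoon and brush are clear of the hand.

move_arm(moves="0 -0.02 0.4 0 0 0 0.5; 0 -0.02 0.8 0 0 0 0.5; 0 -0.02 0.8 0 0 0 0.5")

```text
time: 10.25
position: [0.457, -0.1762, 0.067]
tool_rot: [0.082, 0.997, 0.002, -0.004]
ft_force: [-0.3, -0.4, 0.4]
grip_width: 0.0434
grip_force: 0.0
```

move_arm(moves="0 0 0.4 0 0 0 0.5; 0 0 0.52 0 0 0 0.5; 0 0 0.52 0 0 0 0; 0 0 0.52 0 0 0 0; 0 0 0.52 0 0 0 0; 0 0 0.52 0 0 0 0; 0 0 0.52 0 0 0 0; 0 0 0.52 0 0 0 0", squeeze=15)

```text
time: 11.05
position: [0.4604, -0.1775, 0.0195]
tool_rot: [0.085, 0.996, 0.001, 0.001]
ft_force: [6.2, 8.9, 4.6]
grip_width: 0.0162
grip_force: 15.0
```

move_arm(moves="0 0.01 -0.128 0 0 0 0; -0.014 0.01 -0.255 0 0 0 0; -0.041 0.01 -0.379 0 0 0 0; -0.081 0.01 -0.501 0 0 0 0; -0.133 0.01 -0.617 0 0 0 0; -0.198 0.01 -0.728 0 0 0 0; -0.273 0.01 -0.831 0 0 0 0")

```text
time: 11.75
position: [0.4863, -0.1817, 0.1022]
tool_rot: [0.084, 0.996, 0.001, 0.0]
ft_force: [0.8, 1.8, -3.1]
grip_width: 0.016
grip_force: 15.0
```

move_arm(moves="-0.086 0 -0.094 0 0 0 0; -0.181 0 -0.179 0 0 0 0; -0.285 0 -0.254 0 0 0 0; -0.395 0 -0.318 0 0 0 0; -0.44 0 -0.34 0 0 0 0; -0.44 0 -0.34 0 0 0 0; -0.44 0 -0.34 0 0 0 0; -0.44 0 -0.34 0 0 0 0.5; -0.44 0 -0.34 0 0 0 0.5; -0.44 0 -0.34 0 0 0 0.5; -0.44 0 -0.34 0 0 0 0.5")

```text
time: 12.85
position: [0.5298, -0.1905, 0.1351]
tool_rot: [0.083, 0.997, -0.0, 0.0]
ft_force: [-0.4, -0.6, 0.7]
grip_width: 0.0393
grip_force: 0.0
```

move_arm(moves="0 0 -0.4 0 0 0 1; 0 0 -0.7 0 0 0 1; 0 0 -0.7 0 0 0 1")

```text
time: 13.15
position: [0.5327, -0.192, 0.2093]
tool_rot: [0.083, 0.997, -0.002, 0.004]
ft_force: [0.4, -1.3, -0.1]
grip_width: 0.0597
grip_force: 0.0
```

```bash
python3 - <<'E'
from ringfit import *
a=shot("top");b=shot("side");w=shot("wrist")
print("full set?"); ringfit(w,*proj(w,[.532,-.188,.04]),50,.040,150)
print("left"); 
A=cv2.resize(a["image"][140:230,110:350],None,fx=1.66,fy=1.66);B=cv2.resize(b["image"][90:290,150:350],None,fx=2,fy=2);W=cv2.resize(w["image"],None,fx=.78,fy=.78)
o=np.zeros((600,800,3),np.uint8);o[:A.shape[0],:A.shape[1]]=A;o[200:600,:400]=B;o[200:200+W.shape[0],400:400+W.shape[1]]=W[:,:400]
cv2.imwrite("pics/m6.png",o[:,:,::-1]); 
legs()
E
```

```text
full set?
ctr [ 0.568  -0.1941] dia 13.7 res 0.6 40
ctr [ 0.5255 -0.1864] dia 34.4 res 0.3 149
ctr [ 0.5254 -0.1865] dia 45.9 res 0.28 232
ctr [ 0.5254 -0.1864] dia 57.5 res 0.23 178
ctr [ 0.1103 -0.0978] dia 762.3 res 0.21 94
left
t 13.3 p [ 0.5292 -0.1899  0.2045] q [-0.54  0.45  1.59 -0.    1.1  -1.95] w 0.0715
```

View pics/m6.png

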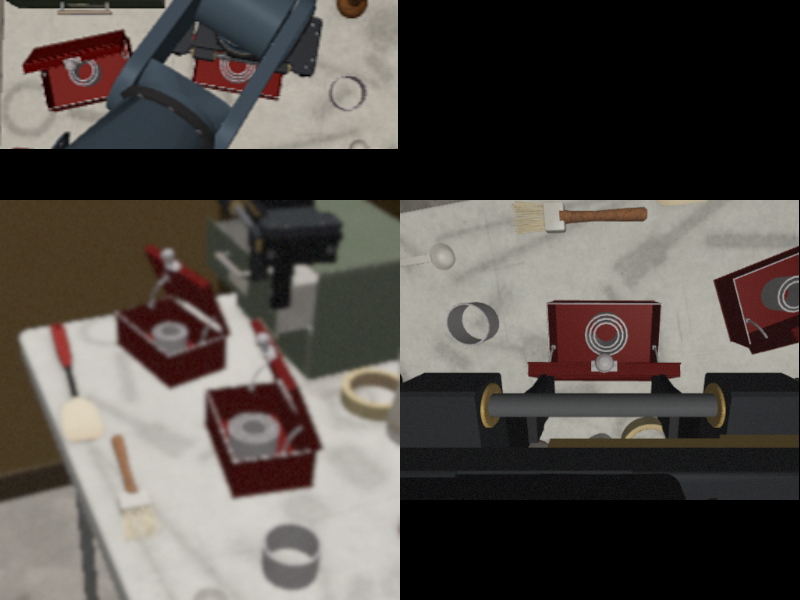

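Both lids are up. The right tin (mosaic (607,333)) holds the complete set of three rings and the left one holds two. Next I hover over the loose ring with the hand tilted and check where it is from the wrist view.

```bash
cat >> h.py <<'E'
OFF=.031
def eT(x,y,z,yaw,tilt):
    p=np.array([x,y,z])+OFF*Rt(yaw,tilt)[:,2]; return (*p.round(4),yaw,tilt)
E
python3 - <<'E'
from h import *
legs((.5,-.27,.2045,-23,8),eT(.472,-.369,.15,-35,20),eT(.472,-.369,.15,-35,28))
w=shot("wrist");print(proj(w,robot.get_obs()["position"]))
E
```

```text
t 13.3 p [ 0.5292 -0.1899  0.2045] q [-0.54  0.45  1.59 -0.    1.1  -1.95] w 0.0715
(0.5, -0.27, 0.2045, -23, 8) [ 0.155 -0.839 -0.   ] [ 0.011 -0.089  0.149]
(np.float64(0.4807), np.float64(-0.3751), np.float64(0.1209), -35, 20) [-0.114 -1.043  0.86 ] [ 0.032 -0.133  0.13 ]
(np.float64(0.4839), np.float64(-0.3773), np.float64(0.1226), -35, 28) [-0.042  0.    -0.003] [-0.    -0.089  0.   ]
[262.25168716 230.44122464]
```

move_arm(moves="0.08 -0.4 0 0.005 -0.045 0.075 1; 0.16 -0.84 0 0.01 -0.09 0.15 1; 0.16 -0.84 0 0.01 -0.09 0.15 1")

```text
time: 13.65
position: [0.4965, -0.2732, 0.2033]
tool_rot: [0.203, 0.977, -0.014, 0.068]
ft_force: [-0.1, 0.5, 0.2]
grip_width: 0.0859
grip_force: 0.0
```

move_arm(moves="-0.06 -0.5 0.3 0.015 -0.065 0.065 1; -0.11 -0.95 0.7 0.03 -0.13 0.13 1; -0.11 -1 0.85 0.03 -0.13 0.13 1; -0.11 -1 0.85 0.03 -0.13 0.13 1")

```text
time: 14.05
position: [0.4792, -0.3707, 0.1174]
tool_rot: [0.299, 0.939, -0.047, 0.161]
ft_force: [0.5, -0.3, 0.5]
grip_width: 0.0869
grip_force: 0.0
```

```bash
python3 - <<'E'
from ringfit import *
w=shot("wrist");o=robot.get_obs();print(proj(w,o["position"]), proj(w,[.472,-.369,.038]))
for t in (90,120,150): print(t); ringfit(w,*proj(w,[.472,-.369,.038]),55,.038,t)
legs(eT(.472,-.369,.15,-35,28))
np.save("pics/w7.npy",w["image"])
E
```

```text
[263.37529721 233.97810059] [257.01615253 159.15516851]
90
ctr [ 0.4813 -0.3778] dia 47.5 res 3.74 191
ctr [ 0.4631 -0.365 ] dia 43.5 res 2.91 168
ctr [ 0.477 -0.373] dia 106.8 res 5.1 436
120
ctr [ 0.4815 -0.3782] dia 48.5 res 3.79 194
ctr [ 0.4649 -0.3672] dia 48.4 res 3.28 196
ctr [ 0.477 -0.373] dia 106.7 res 5.15 437
150
t 14.1 p [ 0.4805 -0.3704  0.1194] q [-0.89  0.53  1.84  0.23  0.46 -2.04] w 0.0869
(np.float64(0.4839), np.float64(-0.3773), np.float64(0.1226), -35, 28) [-0.074 -0.037 -0.008] [ 0.003 -0.095 -0.003]
```

The TCP projects to the same wrist pixel when tilted, so the 31 mm offset is fixed to the tool. I look at the ring for its rim.

```bash
python3 - <<'E'
from h import *
i=np.load("pics/w7.npy"); cv2.imwrite("pics/w7.png",cv2.resize(i[80:270,140:380],None,fx=3.1,fy=3.1,interpolation=cv2.INTER_CUBIC)[:,:,::-1])
E
```

```text
(no output)
```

View pics/w7.png

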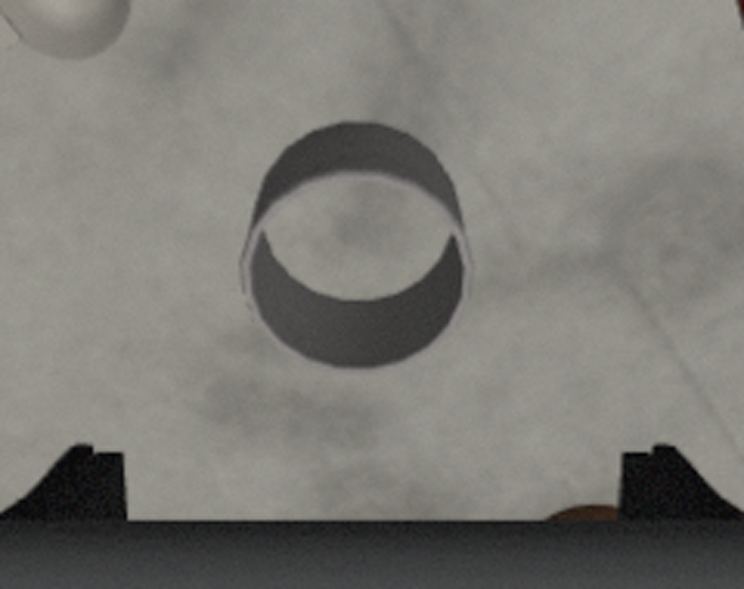

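The crop shows the ring clearly. The lower crescent's lower edge is the inner rim (z=38, d=56), and the upper crescent's upper edge is the foot (z=0, d=60). I fit both.

```bash
python3 - <<'E'
from h import *
from scipy.optimize import least_squares
w=shot("wrist"); g=cv2.cvtColor(w["image"],cv2.COLOR_RGB2GRAY).astype(float); g=cv2.GaussianBlur(g,(3,3),0)
s=3.1
def edge(cols,v0,v1,up):
    P=[]
    for u in cols:
        col=g[v0:v1,u]; d=np.diff(col); i=np.argmin(d) if up else np.argmax(d)
        P.append((u,v0+i+.5))
    return P
def fit(P,z,r):
    q=np.array([onz(w,*p,z)[:2] for p in P])
    f=least_squares(lambda c:np.hypot(*(q-c).T)-r,q.mean(0)+[-.0,0],loss="soft_l1",f_scale=.0005)
    A=np.c_[2*q,np.ones(len(q))];S=np.linalg.lstsq(A,(q**2).sum(1),rcond=None)[0]
    print(f.x.round(4),"res",(1e3*np.abs(f.fun).mean()).round(2),"free",S[:2].round(4),"r",np.sqrt(S[2]+S[0]**2+S[1]**2).round(4))
du=int(0)
fit(edge(range(228,284,2),182,206,False),.038,.028)
fit(edge(range(232,280,2),112,136,True),0,.030)
legs(eT(.472,-.369,.15,-35,28))
E
```

```text
[ 0.4786 -0.3762] res 0.25 free [ 0.4789 -0.3764] r 0.0277
[ 0.4344 -0.343 ] res 3.62 free [ 0.4789 -0.3762] r 0.0291
t 14.15 p [ 0.4816 -0.3704  0.1211] q [-0.89  0.52  1.84  0.23  0.46 -2.04] w 0.087
(np.float64(0.4839), np.float64(-0.3773), np.float64(0.1226), -35, 28) [-0.06  -0.043  0.005] [ 0.003 -0.093 -0.002]
```

Both fits agree on the ring centre at (.4788, -.3763). Joint 5 is getting near 0 when tilted, so I fit the arm's kinematics and check reach before choosing the tilt.

```bash
cat > kin.py <<'E'
from h import *
from scipy.optimize import least_squares
Rz=lambda a:R.from_euler("z",a);Ry=lambda a:R.from_euler("y",a)
def fk(q,k):
    d,h,L1,L2,L3,a=k
    A=Rz(q[0]);B=A*Ry(q[1]);C=B*Ry(q[2]);D=C*Rz(q[3])*Ry(q[4])
    p=A.apply([a,d,h])+B.apply([0,0,L1])+C.apply([0,0,L2])+D.apply([0,0,L3])
    return p,(D*Rz(q[5])).as_matrix()
data=[([1.069,.527,1.433,0,1.181,-.178],(.199,.593,.207)),([-.1,.42,1.95,0,.77,-1.88],(.4396,.066,.1313)),
([-.14,.59,2.01,0,.54,-1.92],(.4413,.052,.0468)),([-.08,.48,1.78,0,.88,-1.86],(.5096,.0695,.136)),
([-.08,.38,1.7,0,1.05,-1.86],(.513,.0687,.2069)),([-.59,.44,1.82,0,.89,-2.0],(.46,-.1757,.1503)),([-.54,.45,1.59,0,1.1,-1.95],(.5292,-.1899,.2045))]
o=robot.get_obs();data+=[(o["q"],o["position"])]*3
f=least_squares(lambda k:np.concatenate([fk(q,k)[0]-p for q,p in data]),[.11,.3,.4,.4,.2,0]);K=f.x
LO=np.array([-3.08,-.75,.22,-1.43,0,-2.85]);HI=np.array([3.08,2.2,2.44,4.57,2.65,2.85])
M0=fk(o["q"],K)[1].T@R.from_quat(o["tool_rot"]).as_matrix()
def ik(T,q0=None):
    N=Rt(*T[3:])
    def e(q):
        p,M=fk(q,K); return np.r_[(p-T[:3])*5,(R.from_matrix((M@M0).T@N)).as_rotvec()]
    best=None
    for s in ([q0] if q0 is not None else [o["q"],np.array([-.3,.6,1.9,.2,.4,-2]),np.array([-.3,.6,1.9,3,.4,1]),np.array([-.8,.6,1.9,-.8,.4,-1.])]):
        r=least_squares(e,np.clip(s,LO+.001,HI-.001),bounds=(LO,HI))
        if best is None or r.cost<best.cost: best=r
    return best.x.round(2),np.sqrt(2*best.cost).round(4)
E
python3 - <<'E'
from kin import *
print(K.round(3),np.abs(f.fun).max().round(4)); print(M0.round(2))
for yaw in (-80,-60,-45,-30,-10):
    for t in (25,31): print("ring",yaw,t,ik(eT(.4788,-.3763,.0285,yaw,t)))
for yaw in (0,12,20):
    for t in (25,31): print("tin",yaw,t,ik(eT(.5124,.0754,.0305,yaw,t)),ik(eT(.5124,.0754,.12,yaw,t)))
E
```

```text
[0.111 0.304 0.433 0.381 0.307 0.009] 0.0312
[[ 0. -1. -0.]
 [ 1.  0. -0.]
 [ 0. -0.  1.]]
ring -80 25 (array([-0.73,  0.8 ,  1.8 , -0.97,  0.32, -0.01]), np.float64(0.0))
ring -80 31 (array([-0.7 ,  0.81,  1.85, -1.43,  0.34,  0.47]), np.float64(0.0))
ring -60 25 (array([-0.8 ,  0.77,  1.88, -1.01,  0.12, -0.34]), np.float64(0.0))
ring -60 31 (array([-0.79,  0.78,  1.95,  4.03,  0.17,  0.92]), np.float64(0.0))
ring -45 25 (array([-0.86,  0.76,  1.91,  0.74,  0.05, -2.38]), np.float64(0.0))
ring -45 31 (array([-0.87,  0.76,  1.98,  2.85,  0.15,  1.78]), np.float64(0.0))
ring -30 25 (array([-0.92,  0.76,  1.88,  0.93,  0.19, -2.85]), np.float64(0.0275))
ring -30 31 (array([-0.95,  0.76,  1.98,  2.03,  0.24,  2.31]), np.float64(0.0))
ring -10 25 (array([-1.  ,  0.78,  1.88,  1.12,  0.36,  2.85]), np.float64(0.0177))
ring -10 31 (array([-1.03,  0.78,  1.92,  1.43,  0.4 ,  2.51]), np.float64(0.0))
tin 0 25 (array([-0.09,  0.66,  2.18,  2.87,  0.14,  1.76]), np.float64(0.0)) (array([-0.09,  0.43,  2.17,  0.35,  0.11, -2.  ]), np.float64(0.0))
tin 0 31 (array([-0.1 ,  0.68,  2.25,  2.99,  0.34,  1.63]), np.float64(0.0)) (array([-0.1 ,  0.43,  2.24,  2.56,  0.09,  2.07]), np.float64(0.0))
tin 12 25 (array([-0.15,  0.66,  2.18,  2.23,  0.19,  2.14]), np.float64(0.0)) (array([-0.15,  0.43,  2.17,  0.88,  0.2 , -2.77]), np.float64(0.0))
tin 12 31 (array([-0.18,  0.68,  2.26,  2.56,  0.36,  1.79]), np.float64(0.0)) (array([-0.18,  0.43,  2.25,  1.8 ,  0.2 ,  2.57]), np.float64(0.0))
tin 20 25 (array([-0.19,  0.67,  2.18,  1.92,  0.23,  2.28]), np.float64(0.0)) (array([-0.18,  0.44,  2.15,  0.81,  0.28, -2.85]), np.float64(0.0223))
tin 20 31 (array([-0.23,  0.69,  2.24,  2.29,  0.38,  1.88]), np.float64(0.0)) (array([-0.23,  0.44,  2.24,  1.57,  0.28,  2.63]), np.float64(0.0))
```

```bash
python3 - <<'E'
from kin import *
print((f.fun.reshape(-1,3)*1e3).round(1))
g=least_squares(lambda k:np.concatenate([fk(q,k)[0]-p for q,p in data]),[.11,.3,.4,.4,.2,0],loss="soft_l1",f_scale=.002);print(g.x.round(3))
print(np.array([(fk(q,g.x)[0]-p)*1e3 for q,p in data]).round(1))
from rig import robot; print(robot.get_obs()['q'].round(3),robot.get_obs()['position'])
E
```

```text
[[-17.3 -31.2  20.1]
 [ 21.4  -0.8 -11.7]
 [ 17.   -4.6 -16.1]
 [  1.6   0.8   3.2]
 [  0.5   1.4   6.9]
 [  5.   -2.1  -3.4]
 [-10.6   8.4  10.5]
 [ -0.5  -1.8  -3.1]
 [ -0.5  -1.8  -3.1]
 [ -0.5  -1.8  -3.1]]
[0.111 0.356 0.37  0.358 0.318 0.052]
[[-22.  -39.9  15.1]
 [ 22.7  -1.  -12.1]
 [ 13.2  -4.1  -8.2]
 [ -2.2   1.    2.5]
 [  0.3   1.4   0.3]
 [  3.6  -1.3  -5.2]
 [-14.8  10.8   4.9]
 [ -0.3  -0.4   0. ]
 [ -0.3  -0.4   0. ]
 [ -0.3  -0.4   0. ]]
[-0.893  0.525  1.841  0.225  0.457 -2.037] [ 0.48159022 -0.37037964  0.12107037]
```

```bash
python3 - <<'E'
s=open("kin.py").read()
s=s.replace("d,h,L1,L2,L3,a=k","d,h,L1,L2,L3,a,e,e2=k").replace("C.apply([0,0,L2])","C.apply([e,0,L2])").replace("D.apply([0,0,L3])","D.apply([e2,0,L3])").replace(".4,.4,.2,0]",".4,.4,.2,0,0,0]").replace("*3\n","*1\n")
open("kin.py","w").write(s)
E
python3 - <<'E'
from kin import *
print(K.round(3)); print((f.fun.reshape(-1,3)*1e3).round(1))
for yaw in (-60,-45,-30,-10):
    for t in (25,31): print("ring",yaw,t,ik(eT(.4788,-.3763,.0285,yaw,t)))
for yaw in (0,12,20):
    for t in (25,31): print("tin",yaw,t,ik(eT(.5124,.0754,.0305,yaw,t)),ik(eT(.5124,.0754,.12,yaw,t)))
E
```

```text
[0.11  0.273 0.591 0.392 0.322 0.001 0.115 0.002]
[[ 0.  -0.9  0.1]
 [ 0.1  0.8 -1.3]
 [ 1.2 -3.   0.7]
 [-1.2  0.4  1.7]
 [ 1.7  0.7  1.9]
 [-2.4  2.1 -2.1]
 [ 2.3 -0.1 -0.7]
 [-0.2 -0.1 -0.3]]
ring -60 25 (array([-0.79,  0.78,  1.91, -1.26,  0.11, -0.08]), np.float64(0.0))
ring -60 31 (array([-0.78,  0.8 ,  1.97,  3.86,  0.21,  1.1 ]), np.float64(0.0))
ring -45 25 (array([-0.87,  0.77,  1.94,  1.79,  0.04,  2.85]), np.float64(0.0024))
ring -45 31 (array([-0.87,  0.8 ,  2.01,  2.93,  0.21,  1.71]), np.float64(0.0))
ring -30 25 (array([-0.94,  0.78,  1.94,  1.49,  0.17,  2.85]), np.float64(0.0079))
ring -30 31 (array([-0.96,  0.8 ,  2.  ,  2.2 ,  0.27,  2.12]), np.float64(0.0))
ring -10 25 (array([-1.01,  0.78,  1.89,  1.11,  0.36,  2.85]), np.float64(0.001))
ring -10 31 (array([-1.05,  0.8 ,  1.95,  1.52,  0.41,  2.4 ]), np.float64(0.0))
tin 0 25 (array([-0.09,  0.76,  2.17,  2.97,  0.23,  1.66]), np.float64(0.0)) (array([-0.09,  0.53,  2.12,  0.6 ,  0.07, -2.26]), np.float64(0.0))
tin 0 31 (array([-0.1 ,  0.81,  2.24,  3.03,  0.45,  1.59]), np.float64(0.0)) (array([-0.1 ,  0.56,  2.2 ,  2.83,  0.17,  1.79]), np.float64(0.0))
tin 12 25 (array([-0.16,  0.76,  2.17,  2.49,  0.25,  1.87]), np.float64(0.0)) (array([-0.15,  0.52,  2.11,  0.95,  0.18, -2.85]), np.float64(0.0138))
tin 12 31 (array([-0.19,  0.81,  2.24,  2.68,  0.46,  1.65]), np.float64(0.0)) (array([-0.19,  0.56,  2.21,  2.13,  0.24,  2.22]), np.float64(0.0))
tin 20 25 (array([-0.2 ,  0.76,  2.16,  2.19,  0.27,  2.  ]), np.float64(0.0)) (array([-0.21,  0.54,  2.15,  1.36,  0.24,  2.85]), np.float64(0.0292))
tin 20 31 (array([-0.24,  0.81,  2.23,  2.44,  0.46,  1.69]), np.float64(0.0)) (array([-0.24,  0.56,  2.2 ,  1.82,  0.3 ,  2.36]), np.float64(0.0))
```

The refitted arm model is good to about 2 mm. A 31° tilt needs the other wrist branch (q3 ≈ 1.5 to 2.7, q5 ≈ 2). I raise the hand, spin it about its axis, then swing the wrist over. I work out that path now.

```bash
cat >> kin.py <<'E'
def qpath(q0,ws,T):
    """poses (x,y,z,yaw,tilt)-> joint sequence"""
    for t in T:
        q0,c=ik(t,q0); print(t,q0,c)
    return q0
E
python3 - <<'E'
from kin import *
p=o["position"]
legs((.45,-.36,.19,-35,0))
q=o["q"]; q1,c=ik((.45,-.36,.19,-35,0),q);print(q1,c)
q2=q1.copy();q2[5]=2.45
M=fk(q2,K)[1]@M0; print("after spin yaw",np.degrees(np.arctan2(-M[0,1],M[1,1])), 'units',(q2[5]-q1[5])/(np.pi/2))
h,c=ik(eT(.4788,-.3763,.11,-10,31),np.array([-1.05,.7,1.9,1.5,.35,2.4]));print("hover",h,c)
for s in (.2,.4,.6,.8,1):
    w=q2+(h-q2)*s; P,N=fk(w,K);N=N@M0; z=N[:,2]
    print(s,w.round(2),P.round(3),"yaw",np.degrees(np.arctan2(-N[0,1],N[1,1])).round(0),"zaxis",z.round(2))
E
```

```text
t 14.15 p [ 0.4816 -0.3704  0.1211] q [-0.89  0.52  1.84  0.23  0.46 -2.04] w 0.087
(0.45, -0.36, 0.19, -35, 0) [ 0.068 -0.092 -0.757] [ 0.004  0.218 -0.001]
[-0.87  0.48  1.57  0.    1.08 -1.83] 0.0
after spin yaw 79.77990328171205 units 2.7247326257332483
hover [-1.05  0.63  1.93  1.11  0.46  2.85] 0.0
0.2 [-0.91  0.51  1.64  0.22  0.96  2.53] [ 0.482 -0.341  0.161] yaw 65.0 zaxis [ 0.17  0.08 -0.98]
0.4 [-0.94  0.54  1.71  0.44  0.83  2.61] [ 0.505 -0.333  0.14 ] yaw 48.0 zaxis [ 0.32  0.11 -0.94]
0.6 [-0.98  0.57  1.79  0.67  0.71  2.69] [ 0.518 -0.338  0.123] yaw 29.0 zaxis [ 0.43  0.08 -0.9 ]
0.8 [-1.01  0.6   1.86  0.89  0.58  2.77] [ 0.515 -0.355  0.106] yaw 10.0 zaxis [ 0.5   0.01 -0.87]
1 [-1.05  0.63  1.93  1.11  0.46  2.85] [ 0.493 -0.377  0.085] yaw -10.0 zaxis [ 0.51 -0.09 -0.86]
```

```bash
cat >> kin.py <<'E'
TIP=.020
def tp(x,y,z,yaw,tilt):
    p=np.array([x,y,z])+TIP*Rt(yaw,tilt)[:,2]; return tuple(float(v) for v in p.round(4))+(yaw,tilt)
E
python3 - <<'E'
from kin import *
for t in (38,42,45):
  s=np.array([-.95,.8,2.0,2.3,.4,2.0])
  print("tilt",t)
  for yaw in (-45,-30,-20):
    for z in (.022,.09): print(" ring",yaw,z,*ik(tp(.4788,-.3763,z,yaw,t),s))
  s=np.array([-.3,.8,2.2,2.6,.4,1.7])
  for P in ((.46,-.19,.1,-10),(.46,-.05,.1,0),(.47,.04,.1,12),(.49,.07,.09,12),(.5124,.0754,.066,12),(.5124,.0754,.024,12)): print(" ",P,*ik(tp(*P,t),s))
E
```

```text
tilt 38
 ring -45 0.022 [-0.88  0.85  2.09  3.01  0.46  1.61] 0.0
 ring -45 0.09 [-0.88  0.68  2.09  2.94  0.29  1.69] 0.0
 ring -30 0.022 [-0.99  0.85  2.09  2.51  0.49  1.77] 0.0
 ring -30 0.09 [-0.99  0.68  2.08  2.23  0.36  2.06] 0.0
 ring -20 0.022 [-1.06  0.84  2.06  2.17  0.51  1.89] 0.0
 ring -20 0.09 [-1.06  0.68  2.06  1.86  0.43  2.23] 0.0
  (0.46, -0.19, 0.1, -10) [-0.88  0.66  2.36  2.32  0.58  1.71] 0.0
  (0.46, -0.05, 0.1, 0) [-0.58  0.67  2.44  2.53  0.61  1.61] 0.031
  (0.47, 0.04, 0.1, 12) [-0.39  0.68  2.44  2.53  0.65  1.59] 0.0051
  (0.49, 0.07, 0.09, 12) [-0.27  0.71  2.39  2.64  0.62  1.61] 0.0
  (0.5124, 0.0754, 0.066, 12) [-0.23  0.77  2.33  2.68  0.63  1.6 ] 0.0
  (0.5124, 0.0754, 0.024, 12) [-0.23  0.9   2.34  2.75  0.75  1.51] 0.0
tilt 42
 ring -45 0.022 [-0.88  0.88  2.13  3.03  0.61  1.59] 0.0
 ring -45 0.09 [-0.88  0.71  2.13  2.99  0.44  1.64] 0.0
 ring -30 0.022 [-1.01  0.88  2.13  2.57  0.62  1.67] 0.0
 ring -30 0.09 [-1.01  0.71  2.13  2.4   0.48  1.88] 0.0
 ring -20 0.022 [-1.08  0.88  2.1   2.26  0.62  1.76] 0.0
 ring -20 0.09 [-1.08  0.71  2.1   
[... 517 characters left out ...]
 0.09 [-0.88  0.74  2.16  3.01  0.55  1.62] 0.0
 ring -30 0.022 [-1.02  0.92  2.16  2.6   0.73  1.62] 0.0
 ring -30 0.09 [-1.03  0.74  2.16  2.47  0.58  1.78] 0.0
 ring -20 0.022 [-1.1   0.91  2.12  2.3   0.71  1.68] 0.0
 ring -20 0.09 [-1.1   0.74  2.13  2.13  0.61  1.91] 0.0
  (0.46, -0.19, 0.1, -10) [-0.94  0.78  2.44  2.42  0.84  1.5 ] 0.0039
  (0.46, -0.05, 0.1, 0) [-0.61  0.69  2.44  2.49  0.68  1.61] 0.1237
  (0.47, 0.04, 0.1, 12) [-0.42  0.71  2.44  2.48  0.72  1.59] 0.0964
  (0.49, 0.07, 0.09, 12) [-0.3   0.79  2.44  2.67  0.83  1.52] 0.0401
  (0.5124, 0.0754, 0.066, 12) [-0.27  0.89  2.42  2.72  0.93  1.48] 0.0
  (0.5124, 0.0754, 0.024, 12) [-0.27  1.03  2.41  2.76  1.06  1.41] 0.0
```

The workable plan is: grip tilt 40°, ring yaw -30, fingertips 22 mm up the ring, and the flipped wrist branch. First I raise, stand the hand vertical and spin it by 2.42 units.

move_arm(moves="0.03 -0.05 -0.4 0 0.09 0 1; 0.07 -0.09 -0.75 0 0.19 0 1; 0.07 -0.09 -0.75 0 0.218 0 1; 0.07 -0.09 -0.75 0 0.218 0 1")

```text
time: 14.55
position: [0.4547, -0.3631, 0.1949]
tool_rot: [0.3, 0.954, -0.001, 0.007]
ft_force: [0.8, -0.1, -0.7]
grip_width: 0.0868
grip_force: 0.0
```

move_arm(moves="0 0 0 0 0 0.09 1; 0 0 0 0 0 0.18 1; 0 0 0 0 0 0.27 1; 0 0 0 0 0 0.36 1; 0 0 0 0 0 0.45 1; 0 0 0 0 0 0.54 1; 0 0 0 0 0 0.63 1; 0 0 0 0 0 0.72 1; 0 0 0 0 0 0.81 1; 0 0 0 0 0 0.9 1")

```text
time: 15.55
position: [0.4503, -0.3583, 0.1899]
tool_rot: [0.849, 0.528, 0.003, 0.001]
ft_force: [-0.4, -0.5, 0.6]
grip_width: 0.0872
grip_force: 0.0
```

move_arm(moves="0 0 0 0 0 0.09 1; 0 0 0 0 0 0.18 1; 0 0 0 0 0 0.27 1; 0 0 0 0 0 0.36 1; 0 0 0 0 0 0.45 1; 0 0 0 0 0 0.54 1; 0 0 0 0 0 0.63 1; 0 0 0 0 0 0.72 1; 0 0 0 0 0 0.81 1; 0 0 0 0 0 0.9 1")

```text
time: 16.55
position: [0.4502, -0.3583, 0.1899]
tool_rot: [0.989, -0.15, 0.003, -0.001]
ft_force: [-0.4, -0.1, -0.2]
grip_width: 0.0872
grip_force: 0.0
```

move_arm(moves="0 0 0 0 0 0.09 1; 0 0 0 0 0 0.18 1; 0 0 0 0 0 0.27 1; 0 0 0 0 0 0.36 1; 0 0 0 0 0 0.45 1; 0 0 0 0 0 0.54 1; 0 0 0 0 0 0.6 1; 0 0 0 0 0 0.62 1")

```text
time: 17.35
position: [0.4502, -0.3583, 0.1899]
tool_rot: [0.804, -0.594, 0.002, -0.003]
ft_force: [0.2, 0.1, 0.7]
grip_width: 0.0873
grip_force: 0.0
```

```bash
cat > swing.py <<'E'
from kin import *
import sys
def swing(T,s,n):
    """joint-space line from here to pose T (seed s), n waypoints, as rows relative to now"""
    q=robot.get_obs()["q"];p0,M=robot.get_obs()["position"],R.from_quat(robot.get_obs()["tool_rot"]).as_matrix()
    h,c=ik(T,np.array(s));print("q",q.round(2),"goal",h,c)
    for i in range(1,n+1):
        w=q+(h-q)*i/n;P,N=fk(w,K);N=N@M0
        print(((M.T@(P-p0))*10).round(2),(R.from_matrix(M.T@N).as_rotvec()/(np.pi/2)).round(2),"tip",(P-TIP*N[:,2]).round(3))
E
python3 - <<'E'
from swing import *
print(robot.get_obs()["position"],fk(robot.get_obs()["q"],K)[0])
swing(tp(.4788,-.3763,.1,-30,40),[-1.,.7,2.1,2.3,.42,1.97],8)
E
```

```text
[ 0.45023802 -0.35834579  0.18988291] [ 0.44908044 -0.35874495  0.1898663 ]
q [-0.87  0.48  1.58  0.01  1.08  1.97] goal [-1.24  0.5   2.13  1.17  0.32  2.85] 0.2544
[-0.11  0.    0.24] [ 0.08 -0.02  0.15] tip [ 0.445 -0.349  0.186]
[-0.2  -0.06  0.43] [ 0.15 -0.04  0.31] tip [ 0.446 -0.339  0.167]
[-0.25 -0.15  0.56] [ 0.21 -0.06  0.48] tip [ 0.451 -0.331  0.153]
[-0.24 -0.26  0.66] [ 0.26 -0.08  0.66] tip [ 0.46  -0.329  0.143]
[-0.15 -0.35  0.72] [ 0.3  -0.09  0.85] tip [ 0.471 -0.333  0.136]
[-0.01 -0.4   0.76] [ 0.33 -0.11  1.05] tip [ 0.48  -0.344  0.132]
[ 0.2 -0.4  0.8] [ 0.35 -0.11  1.25] tip [ 0.486 -0.362  0.128]
[ 0.44 -0.32  0.85] [ 0.36 -0.11  1.46] tip [ 0.487 -0.386  0.123]
```

```bash
python3 - <<'E'
from swing import *
print(M0.round(2))
for s in ([-.99,.68,2.09,2.3,.4,2.0],[-.95,.8,2.0,2.3,.4,2.0],[-1.,.7,2.1,2.6,.5,1.7]): print(ik(tp(.4788,-.3763,.09,-30,40),np.array(s)))
swing(tp(.4788,-.3763,.09,-30,40),[-.95,.8,2.0,2.3,.4,2.0],8)
E
```

```text
[[ 0. -1.  0.]
 [ 1.  0.  0.]
 [-0.  0.  1.]]
(array([-1.23,  0.52,  2.12,  1.17,  0.31,  2.85]), np.float64(0.2736))
(array([-1.23,  0.52,  2.12,  1.17,  0.31,  2.85]), np.float64(0.2736))
(array([-1.23,  0.52,  2.12,  1.17,  0.31,  2.85]), np.float64(0.2736))
q [-0.87  0.48  1.58  0.01  1.08  1.97] goal [-1.23  0.52  2.12  1.17  0.31  2.85] 0.2736
[-0.11 -0.01  0.25] [ 0.08 -0.02  0.15] tip [ 0.446 -0.349  0.185]
[-0.19 -0.08  0.45] [ 0.15 -0.04  0.31] tip [ 0.448 -0.339  0.165]
[-0.24 -0.18  0.59] [ 0.2  -0.06  0.48] tip [ 0.454 -0.332  0.15 ]
[-0.22 -0.29  0.7 ] [ 0.25 -0.08  0.66] tip [ 0.464 -0.329  0.139]
[-0.13 -0.39  0.77] [ 0.3  -0.09  0.85] tip [ 0.475 -0.333  0.131]
[ 0.02 -0.45  0.82] [ 0.33 -0.11  1.05] tip [ 0.485 -0.345  0.126]
[ 0.23 -0.45  0.87] [ 0.35 -0.11  1.25] tip [ 0.492 -0.363  0.121]
[ 0.48 -0.38  0.93] [ 0.36 -0.11  1.45] tip [ 0.493 -0.388  0.115]
```

```bash
sed -i 's/^o=robot.get_obs();data+=.*/o=robot.get_obs();data+=[(np.array([-.893,.525,1.841,.225,.457,-2.037]),np.array((.4816,-.3704,.1211)))]*2/' kin.py; python3 - <<'E'
from swing import *
print(K.round(3))
swing(tp(.4788,-.3763,.09,-30,40),[-.95,.8,2.0,2.3,.4,2.0],12)
E
```

```text
[0.11  0.274 0.591 0.391 0.322 0.001 0.115 0.002]
q [-0.87  0.48  1.58  0.01  1.08  1.97] goal [-1.    0.69  2.11  2.33  0.42  1.96] 0.0
[-0.25 -0.4   0.18] [ 0.1  -0.04  0.07] tip [ 0.479 -0.325  0.192]
[-0.41 -0.78  0.27] [ 0.18 -0.08  0.15] tip [ 0.507 -0.299  0.182]
[-0.5  -1.11  0.31] [ 0.26 -0.12  0.25] tip [ 0.534 -0.283  0.178]
[-0.5  -1.37  0.31] [ 0.34 -0.15  0.35] tip [ 0.557 -0.275  0.177]
[-0.42 -1.55  0.3 ] [ 0.4  -0.18  0.47] tip [ 0.574 -0.277  0.177]
[-0.28 -1.64  0.3 ] [ 0.45 -0.2   0.59] tip [ 0.585 -0.286  0.175]
[-0.11 -1.63  0.34] [ 0.5  -0.21  0.72] tip [ 0.589 -0.301  0.171]
[ 0.07 -1.52  0.42] [ 0.53 -0.22  0.86] tip [ 0.583 -0.32   0.163]
[ 0.22 -1.32  0.54] [ 0.55 -0.22  1.  ] tip [ 0.569 -0.339  0.15 ]
[ 0.34 -1.04  0.71] [ 0.55 -0.22  1.14] tip [ 0.546 -0.356  0.134]
[ 0.37 -0.7   0.91] [ 0.54 -0.22  1.29] tip [ 0.516 -0.368  0.114]
[ 0.32 -0.31  1.14] [ 0.52 -0.2   1.45] tip [ 0.479 -0.373  0.092]
```

```bash
cat > seq.py <<'E'
from swing import *
def seq(Ts,q=None,per=None):
    """IK-continuous check and rows from the present pose"""
    ob=robot.get_obs();q=ob["q"] if q is None else q;p0,M=ob["position"],R.from_quat(ob["tool_rot"]).as_matrix();prev=M
    for i,T in enumerate(Ts):
        if per and i and i%per==0: p0,M=np.array(Ts[i-1][:3]),Rt(*Ts[i-1][3:]);print("-- new call")
        q,c=ik(T,q);N=Rt(*T[3:])
        step=np.degrees(np.linalg.norm(R.from_matrix(prev.T@N).as_rotvec()));prev=N
        print(((M.T@(np.array(T[:3])-p0))*10).round(2),(R.from_matrix(M.T@N).as_rotvec()/(np.pi/2)).round(2),"q",q,c,"step",step.round(1))
E
python3 - <<'E'
from seq import *
M=R.from_quat(robot.get_obs()["tool_rot"]).as_matrix();y0=np.degrees(np.arctan2(-M[0,1],M[1,1]));print("yaw now",y0)
n=14
Ts=[]
for i in range(1,n+1):
    s=i/n
    Ts.append(tp(.47,-.375,.2-.1*s,round(y0+(-30-y0)*s,1),round(40*min(1,s*1.3),1)))
seq(Ts,per=7)
E
```

```text
yaw now 107.1096694028432
[ 0.2  -0.14  0.17] [-0.   -0.04  0.11] q [-0.88  0.55  1.49  0.04  1.15  2.12] 0.0 step 10.5
[ 0.19 -0.15  0.24] [ 0.01 -0.08  0.22] q [-0.9   0.58  1.47  0.09  1.19  2.25] 0.0 step 10.5
[ 0.18 -0.16  0.31] [ 0.03 -0.12  0.33] q [-0.93  0.6   1.47  0.16  1.21  2.36] 0.0 step 10.5
[ 0.18 -0.17  0.38] [ 0.05 -0.16  0.43] q [-0.97  0.61  1.49  0.23  1.2   2.46] 0.0 step 10.5
[ 0.18 -0.19  0.45] [ 0.08 -0.19  0.54] q [-1.01  0.62  1.52  0.32  1.17  2.54] 0.0 step 10.5
[ 0.18 -0.2   0.51] [ 0.12 -0.22  0.65] q [-1.05  0.62  1.56  0.41  1.12  2.61] 0.0 step 10.5
[ 0.18 -0.22  0.58] [ 0.17 -0.25  0.75] q [-1.09  0.62  1.63  0.52  1.05  2.66] 0.0 step 10.4
-- new call
[ 0.02 -0.02  0.06] [ 0.05 -0.04  0.1 ] q [-1.12  0.62  1.7   0.65  0.96  2.67] 0.0 step 10.5
[ 0.04 -0.04  0.12] [ 0.11 -0.08  0.19] q [-1.15  0.62  1.79  0.81  0.86  2.65] 0.0 step 10.5
[ 0.07 -0.06  0.18] [ 0.17 -0.12  0.28] q [-1.17  0.63  1.88  1.02  0.76  2.56] 0.0 step 10.5
[ 0.1  -0.08  0.24] [ 0.24 -0.15  0.37] q [-1.18  0.64  1.97  1.29  0.66  2.43] 0.0 step 10.2
[ 0.15 -0.1   0.29] [ 0.3  -0.15  0.46] q [-1.14  0.64  2.04  1.55  0.55  2.33] 0.0 step 9.8
[ 0.2  -0.11  0.35] [ 0.36 -0.14  0.55] q [-1.09  0.65  2.09  1.89  0.47  2.18] 0.0 step 9.8
[ 0.24 -0.12  0.41] [ 0.42 -0.14  0.64] q [-1.02  0.67  2.12  2.29  0.42  1.99] 0.0 step 9.8
```

move_arm(moves="0.2 -0.14 0.17 0 -0.04 0.09 1; 0.19 -0.15 0.24 0.01 -0.07 0.18 1; 0.18 -0.16 0.29 0.02 -0.1 0.27 1; 0.18 -0.17 0.34 0.04 -0.14 0.36 1; 0.18 -0.18 0.4 0.06 -0.17 0.45 1; 0.18 -0.19 0.45 0.08 -0.19 0.54 1; 0.18 -0.2 0.5 0.11 -0.22 0.63 1; 0.18 -0.21 0.55 0.15 -0.24 0.71 1; 0.18 -0.22 0.58 0.17 -0.25 0.75 1; 0.18 -0.22 0.58 0.17 -0.25 0.75 1")

```text
time: 18.35
position: [0.4753, -0.3683, 0.1313]
tool_rot: [-0.32, 0.92, 0.075, 0.212]
ft_force: [-0.2, 0.4, -1.1]
grip_width: 0.0874
grip_force: 0.0
```

move_arm(moves="0.02 -0.02 0.05 0.04 -0.03 0.08 1; 0.03 -0.03 0.1 0.09 -0.06 0.15 1; 0.05 -0.05 0.14 0.13 -0.1 0.22 1; 0.07 -0.06 0.18 0.17 -0.12 0.28 1; 0.1 -0.08 0.23 0.22 -0.14 0.35 1; 0.13 -0.09 0.27 0.27 -0.15 0.42 1; 0.16 -0.1 0.31 0.32 -0.15 0.49 1; 0.2 -0.11 0.35 0.36 -0.14 0.55 1; 0.24 -0.12 0.41 0.42 -0.14 0.64 1; 0.24 -0.12 0.41 0.42 -0.14 0.64 1")

```text
time: 19.35
position: [0.4818, -0.3816, 0.0852]
tool_rot: [0.245, 0.906, -0.092, 0.333]
ft_force: [0.8, -0.2, 1.2]
grip_width: 0.0872
grip_force: 0.0
```

```bash
python3 - <<'E'
from seq import *
legs()
seq([tp(.4788,-.3763,.1,-30,40),tp(.4788,-.3763,.07,-30,40),tp(.4788,-.3763,.022,-30,40)])
w=shot("wrist");print(proj(w,robot.get_obs()["position"]),proj(w,[.4788,-.3763,.038]))
E
```

```text
t 19.35 p [ 0.4818 -0.3816  0.0852] q [-1.01  0.67  2.12  2.31  0.41  1.98] w 0.0872
[-0.05  0.03  0.05] [-0.  0. -0.] q [-1.    0.67  2.1   2.28  0.4   2.01] 0.0 step 0.6
[0.14 0.03 0.28] [-0.  0. -0.] q [-1.    0.74  2.11  2.41  0.46  1.87] 0.0 step 0.0
[0.45 0.03 0.65] [-0.  0. -0.] q [-1.    0.86  2.11  2.55  0.56  1.72] 0.0 step 0.0
[264.61480887 228.38948835] [266.37858297 164.73393038]
```

The swing worked. Now I descend and grip.

move_arm(moves="0.14 0.03 0.28 0 0 0 1; 0.4 0.03 0.6 0 0 0 1; 0.45 0.03 0.65 0 0 0 1; 0.45 0.03 0.65 0 0 0 1; 0.45 0.03 0.65 0 0 0 1")

```text
time: 19.9
position: [0.4905, -0.3844, 0.0083]
tool_rot: [0.244, 0.906, -0.092, 0.334]
ft_force: [0.1, -0.5, 0.3]
grip_width: 0.0869
grip_force: 0.0
```

```bash
python3 - <<'E'
from seq import *
legs(); o=robot.get_obs();M=R.from_quat(o["tool_rot"]).as_matrix();print("tip",o["position"]-TIP*M[:,2],o["ft_force"])
w=shot("wrist"); g=cv2.GaussianBlur(cv2.cvtColor(w["image"],cv2.COLOR_RGB2GRAY).astype(float),(3,3),0)
print(proj(w,[.4788,-.3763,.038]),[proj(w,np.array([.4788,-.3763,.038])+.03*np.array([-np.cos(a),-np.sin(a),0])).round(1).tolist() for a in np.radians([-75,-30,15])])
cv2.imwrite("pics/w8.png",w["image"][:,:,::-1])
E
```

```text
t 19.9 p [ 0.4905 -0.3844  0.0083] q [-1.    0.86  2.11  2.55  0.56  1.72] w 0.0869
tip [ 0.47924618 -0.37779474  0.0234925 ] [ 0.14965561 -0.47759973  0.26566672]
[263.9377262  269.30294625] [[311.4, 251.3], [264.4, 242.4], [217.2, 251.1]]
```

View pics/w8.png

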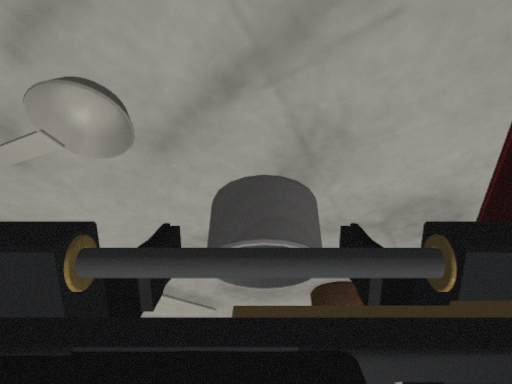

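The ring is at column 264, centred between the fingers (180 and 340), and its rim is where predicted. My picture allowance is used up; from here I measure by number only. I close and lift.

move_arm(moves="0 0 0 0 0 0 0; 0 0 0 0 0 0 0; 0 0 0 0 0 0 0; 0 0 0 0 0 0 0; 0 0 0 0 0 0 0; 0 0 0 0 0 0 0", squeeze=20)

```text
time: 20.55
position: [0.4902, -0.3845, 0.0071]
tool_rot: [0.245, 0.906, -0.092, 0.334]
ft_force: [-0.9, 0.7, 2.6]
grip_width: 0.0597
grip_force: 20.0
```

```bash
python3 - <<'E'
from seq import *
legs()
o=robot.get_obs();M=R.from_quat(o["tool_rot"]).as_matrix();print("tip",o["position"]-TIP*M[:,2])
Ts=[tp(.478,-.3765,.06,-30,40),tp(.47,-.37,.105,-30,36),tp(.463,-.3,.105,-24,31),tp(.458,-.2,.105,-14,29),tp(.458,-.1,.105,-3,29),tp(.46,0,.105,8,30),tp(.475,.06,.1,12,33),tp(.49,.0706,.09,12,36),tp(.5124,.0754,.068,12,40),tp(.5124,.0754,.024,12,40)]
seq(Ts,per=1)
E
```

```text
t 20.55 p [ 0.4902 -0.3845  0.0071] q [-1.    0.86  2.11  2.55  0.56  1.72] w 0.0597
tip [ 0.47895244 -0.37793643  0.02231801]
[-0.23  0.01 -0.3 ] [-0.    0.01 -0.  ] q [-1.    0.77  2.11  2.44  0.48  1.83] 0.0 step 0.6
-- new call
[-0.2   0.02 -0.41] [-0.    0.04 -0.  ] q [-0.99  0.63  2.08  2.04  0.3   2.26] 0.0 step 4.0
-- new call
[ 0.35  0.58 -0.24] [-0.04  0.06 -0.06] q [-0.92  0.58  2.13  1.8   0.26  2.47] 0.0 step 7.8
-- new call
[ 0.4   0.91 -0.23] [-0.06  0.02 -0.1 ] q [-0.8   0.55  2.24  1.9   0.27  2.3 ] 0.0 step 10.2
-- new call
[ 0.21  0.99 -0.12] [-0.06  0.   -0.11] q [-0.64  0.55  2.32  2.1   0.32  2.07] 0.0 step 11.0
-- new call
[ 0.03  1.02 -0.02] [-0.06 -0.01 -0.11] q [-0.44  0.56  2.36  2.26  0.36  1.91] 0.0 step 11.0
-- new call
[-0.19  0.58  0.16] [-0.02 -0.03 -0.04] q [-0.28  0.61  2.36  2.48  0.43  1.77] 0.0 step 5.0
-- new call
[-0.1   0.07  0.18] [ 0.   -0.03  0.  ] q [-0.25  0.68  2.36  2.61  0.54  1.66] 0.0 step 3.0
-- new call
[-0.07  0.    0.31] [-0.   -0.04 -0.  ] q [-0.24  0.79  2.36  2.69  0.7   1.57] 0.0 step 4.0
-- new call
[0.28 0.   0.34] [0. 0. 0.] q [-0.24  0.94  2.36  2.76  0.84  1.48] 0.0 step 0.0
```

The ring is held: width 59.7 mm, grip force 20 N. Before moving in, I locate the lid stays from the pixels I noted in the earlier side view.

```bash
python3 - <<'E'
from h import *
b=shot("side")
def tinpt(u,v,c,yaw,yt):
    a=np.radians(yaw);f=np.array([np.cos(a),np.sin(a)]);l=np.array([-f[1],f[0]])
    o,d=ray(b,u,v); s=(yt-(o[:2]-c)@l)/(d[:2]@l); P=o+s*d
    return ((P[:2]-c)@f*1e3).round(0),(P[2]*1e3).round(0)
L=(np.array([.5106,.0697]),12.25);Rr=(np.array([.5305,-.190]),-9.8)
m=lambda x,y:(150+x/2,90+(y-200)/2)
for n,t,yt,pts in (("L left",L,.068,[(148,305),(153,292),(170,283)]),("L right",L,-.068,[(175,300),(200,315),(220,330)]),("R left",Rr,.068,[(232,393),(245,370),(268,358)]),("R right",Rr,-.068,[(285,440),(292,430),(300,425)])):
    print(n,[tinpt(*m(*p),*t,yt) for p in pts])
im=b["image"].astype(int)
# bright thin pixels over the left tin, left stay plane
for v in range(126,152):
    row=im[v,218:262].sum(1); print(v,[218+i for i in np.where(row>240)[0]])
E
```

```text
L left [(np.float64(6.0), np.float64(53.0)), (np.float64(16.0), np.float64(72.0)), (np.float64(46.0), np.float64(79.0))]
L right [(np.float64(-32.0), np.float64(130.0)), (np.float64(9.0), np.float64(96.0)), (np.float64(44.0), np.float64(62.0))]
R left [(np.float64(-15.0), np.float64(48.0)), (np.float64(1.0), np.float64(80.0)), (np.float64(30.0), np.float64(95.0))]
R right [(np.float64(11.0), np.float64(70.0)), (np.float64(19.0), np.float64(83.0)), (np.float64(28.0), np.float64(89.0))]
126 []
127 [np.int64(232), np.int64(233)]
128 [np.int64(231), np.int64(232), np.int64(233)]
129 [np.int64(230), np.int64(231), np.int64(232), np.int64(233)]
130 [np.int64(229), np.int64(230), np.int64(231), np.int64(232), np.int64(233)]
131 [np.int64(228), np.int64(229), np.int64(230), np.int64(231)]
132 [np.int64(228), np.int64(229), np.int64(230)]
133 [np.int64(228), np.int64(229)]
134 [np.int64(227), np.int64(228)]
135 []
136 []
137 [np.int64(226), np.int64(258), np.int64(259), np.int64(260), np.int64(261)]
138 [np.int64(258), np.int64(259), np.int64(260), np.int64(261)]
139 [np.int64(226), np.int64(
[... 1420 characters left out ...]
251), np.int64(252), np.int64(253), np.int64(261)]
148 [np.int64(247), np.int64(248), np.int64(249), np.int64(250), np.int64(251), np.int64(252), np.int64(253), np.int64(254), np.int64(261)]
149 [np.int64(249), np.int64(250), np.int64(251), np.int64(252), np.int64(253), np.int64(254), np.int64(255), np.int64(256)]
150 [np.int64(250), np.int64(251), np.int64(252), np.int64(253), np.int64(254), np.int64(255), np.int64(256), np.int64(257)]
151 [np.int64(231), np.int64(232), np.int64(233), np.int64(234), np.int64(235), np.int64(236), np.int64(237), np.int64(238), np.int64(239), np.int64(252), np.int64(253), np.int64(254), np.int64(255), np.int64(256), np.int64(257), np.int64(258), np.int64(259)]
```

The stays lie behind and below the body's path, so the way in is clear. I carry the ring round the front of the right tin.

move_arm(moves="-0.12 0 -0.15 0 0 0 0; -0.23 0 -0.3 0 0 0 0; -0.23 0 -0.3 0 0 0 0")

```text
time: 20.9
position: [0.4886, -0.3836, 0.0461]
tool_rot: [0.244, 0.906, -0.092, 0.334]
ft_force: [0.4, 0.3, -0.0]
grip_width: 0.0597
grip_force: 20.0
```

move_arm(moves="-0.1 0.01 -0.2 0 0.02 0 0; -0.2 0.02 -0.41 0 0.04 0 0; -0.2 0.02 -0.41 0 0.04 0 0")

```text
time: 21.2
position: [0.4803, -0.3763, 0.0906]
tool_rot: [0.246, 0.916, -0.085, 0.306]
ft_force: [-0.4, -0.6, 0.2]
grip_width: 0.0597
grip_force: 20.0
```

move_arm(moves="0.17 0.29 -0.12 -0.02 0.03 -0.03 0; 0.35 0.58 -0.24 -0.04 0.06 -0.06 0; 0.35 0.58 -0.24 -0.04 0.06 -0.06 0")

```text
time: 21.5
position: [0.4711, -0.2998, 0.0853]
tool_rot: [0.196, 0.943, -0.055, 0.263]
ft_force: [-0.4, 0.6, -0.1]
grip_width: 0.0597
grip_force: 20.0
```

move_arm(moves="0.15 0.3 -0.08 -0.02 0.01 -0.03 0; 0.28 0.6 -0.16 -0.04 0.01 -0.07 0; 0.4 0.91 -0.23 -0.06 0.02 -0.1 0; 0.4 0.91 -0.23 -0.06 0.02 -0.1 0")

```text
time: 21.9
position: [0.4653, -0.1988, 0.0837]
tool_rot: [0.111, 0.961, -0.029, 0.252]
ft_force: [0.3, -0.1, -1.1]
grip_width: 0.0595
grip_force: 20.0
```

move_arm(moves="0.07 0.33 -0.04 -0.02 0 -0.04 0; 0.14 0.66 -0.08 -0.04 0 -0.07 0; 0.21 0.99 -0.12 -0.06 0 -0.11 0; 0.21 0.99 -0.12 -0.06 0 -0.11 0")

```text
time: 22.3
position: [0.4648, -0.0982, 0.0838]
tool_rot: [0.015, 0.967, -0.006, 0.254]
ft_force: [-0.0, -0.6, -0.9]
grip_width: 0.0598
grip_force: 20.0
```

```bash
python3 - <<'E'
from seq import *
legs();o=robot.get_obs();M=R.from_quat(o["tool_rot"]).as_matrix();print("tip",o["position"]-TIP*M[:,2],o["grip_force"],o["ft_force"])
Ts=[tp(.46,0,.105,8,30),tp(.475,.06,.1,12,33),tp(.49,.0706,.09,12,36),tp(.505,.0738,.078,12,38),tp(.5124,.0754,.07,12,40)]
seq(Ts,per=1)
E
```

```text
t 22.3 p [ 0.4648 -0.0982  0.0838] q [-0.64  0.56  2.33  2.13  0.34  2.01] w 0.0598
tip [ 0.45499781 -0.09780968  0.10125995] 19.999362330054282 [-0.04298796 -0.62688203 -0.94063433]
[-0.04  1.   -0.03] [-0.06 -0.01 -0.09] q [-0.44  0.56  2.36  2.26  0.36  1.91] 0.0 step 9.9
-- new call
[-0.19  0.58  0.16] [-0.02 -0.03 -0.04] q [-0.28  0.61  2.36  2.48  0.43  1.77] 0.0 step 5.0
-- new call
[-0.1   0.07  0.18] [ 0.   -0.03  0.  ] q [-0.25  0.68  2.36  2.61  0.54  1.66] 0.0 step 3.0
-- new call
[-0.06  0.    0.19] [-0.   -0.02 -0.  ] q [-0.24  0.73  2.35  2.66  0.61  1.61] 0.0 step 2.0
-- new call
[-0.02 -0.    0.11] [-0.   -0.02  0.  ] q [-0.24  0.78  2.36  2.69  0.7   1.57] 0.0 step 2.0
```

move_arm(moves="-0.01 0.33 -0.01 -0.02 0 -0.03 0; -0.03 0.66 -0.02 -0.04 -0.01 -0.06 0; -0.04 1 -0.03 -0.06 -0.01 -0.09 0; -0.04 1 -0.03 -0.06 -0.01 -0.09 0")

```text
time: 22.7
position: [0.4717, 0.0007, 0.0884]
tool_rot: [-0.065, 0.963, 0.021, 0.262]
ft_force: [-0.6, -0.4, -0.5]
grip_width: 0.0596
grip_force: 20.0
```

move_arm(moves="-0.09 0.29 0.08 -0.01 -0.01 -0.02 0; -0.19 0.58 0.16 -0.02 -0.03 -0.04 0; -0.19 0.58 0.16 -0.02 -0.03 -0.04 0; -0.19 0.58 0.16 -0.02 -0.03 -0.04 0")

```text
time: 23.1
position: [0.4887, 0.0591, 0.0844]
tool_rot: [-0.097, 0.954, 0.028, 0.284]
ft_force: [-0.4, 0.3, -0.2]
grip_width: 0.0597
grip_force: 20.0
```

```bash
python3 - <<'E'
from seq import *
legs();o=robot.get_obs();M=R.from_quat(o["tool_rot"]).as_matrix();print("tip",o["position"]-TIP*M[:,2],o["grip_force"],o["ft_force"])
seq([tp(.485,.0694,.095,12,35),tp(.497,.0721,.084,12,37.5),tp(.505,.0738,.074,12,39),tp(.5124,.0754,.067,12,40)],per=1)
w=shot("wrist"); np.save("pics/w9.npy",w["image"]); np.savez("pics/w9cal.npz",i=w["intrinsics"],e=w["extrinsics"])
for n,c,r,z in (("med",(.5124,.0754),.0242,.04),("small",(.5132,.0757),.0184,.04)):
    print(n,[proj(w,[c[0]+r*np.cos(a),c[1]+r*np.sin(a),z]).round(0).tolist() for a in np.radians([12,102,192,282])])
# held ring: rim nominal in the tool, ring axis tilted by (tool tilt-40)
T=o["position"]-TIP*M[:,2]; A=Rt(12,0).T; N=M@Rt(0,40).T  # ring frame: world-like frame at grasp
for z in (.0157,-.0223): print("held z",z,[proj(w,T+N@np.array([.03*np.cos(a),.03*np.sin(a),z])).round(0).tolist() for a in np.radians([150,180,210])])
E
```

```text
t 23.1 p [0.4887 0.0591 0.0844] q [-0.28  0.6   2.34  2.45  0.41  1.8 ] w 0.0597
tip [0.47797395 0.05688669 0.10119523] 19.99982200235536 [-0.42188962  0.32473688 -0.15664986]
[-0.05  0.11  0.1 ] [-0.   -0.02 -0.  ] q [-0.25  0.65  2.36  2.57  0.49  1.7 ] 0.0 step 1.9
-- new call
[-0.05  0.    0.16] [-0.   -0.03  0.  ] q [-0.25  0.71  2.36  2.64  0.6   1.62] 0.0 step 2.5
-- new call
[-0.01  0.    0.13] [-0.   -0.02 -0.  ] q [-0.25  0.76  2.36  2.68  0.67  1.58] 0.0 step 1.5
-- new call
[-0.02  0.    0.1 ] [-0.   -0.01  0.  ] q [-0.24  0.79  2.36  2.7   0.71  1.56] 0.0 step 1.0
med [[276.0, 224.0], [309.0, 205.0], [278.0, 182.0], [244.0, 205.0]]
small [[276.0, 221.0], [301.0, 205.0], [277.0, 189.0], [252.0, 206.0]]
held z 0.0157 [[296.0, 251.0], [262.0, 246.0], [228.0, 251.0]]
held z -0.0223 [[292.0, 183.0], [262.0, 178.0], [233.0, 183.0]]
```

```bash
python3 - <<'E'
import numpy as np
i=np.load("pics/w9.npy").astype(int)
for u in (235,248,262,276,290): print(u,[f"{v}:{i[v,u,0]},{i[v,u,1]}" for v in range(166,252,3)])
E
```

```text
235 ['166:109,99', '169:151,103', '172:117,36', '175:117,34', '178:116,34', '181:101,100', '184:106,102', '187:104,102', '190:105,103', '193:103,100', '196:103,102', '199:103,100', '202:99,99', '205:104,101', '208:104,102', '211:106,103', '214:107,104', '217:104,105', '220:106,103', '223:107,102', '226:107,104', '229:109,106', '232:103,101', '235:105,101', '238:103,102', '241:102,101', '244:145,141', '247:159,156', '250:57,59']
248 ['166:108,95', '169:134,101', '172:99,97', '175:100,97', '178:104,103', '181:101,99', '184:102,100', '187:100,97', '190:102,101', '193:107,104', '196:104,104', '199:107,104', '202:107,105', '205:109,106', '208:108,106', '211:101,99', '214:108,104', '217:103,102', '220:105,105', '223:106,104', '226:103,101', '229:98,96', '232:104,103', '235:108,104', '238:106,104', '241:115,113', '244:151,147', '247:196,191', '250:59,60']
262 ['166:119,104', '169:127,96', '172:109,107', '175:107,107', '178:99,96', '181:104,102', '184:104,102', '187:106,103', '190:107,105', '193:104,101', '196:106,104', '199:107,105', '202:106,105', '205:107,106', '208:110,107', '211:110,109
[... 366 characters left out ...]
9:107,106', '202:105,104', '205:106,104', '208:113,110', '211:110,107', '214:112,109', '217:106,106', '220:104,101', '223:104,102', '226:108,106', '229:107,107', '232:108,106', '235:110,107', '238:106,103', '241:109,106', '244:157,154', '247:190,188', '250:57,58']
290 ['166:133,120', '169:111,83', '172:108,106', '175:103,102', '178:104,102', '181:106,104', '184:104,99', '187:112,109', '190:111,108', '193:114,112', '196:113,109', '199:115,112', '202:118,115', '205:112,110', '208:111,109', '211:112,112', '214:113,111', '217:116,113', '220:113,109', '223:115,112', '226:106,106', '229:109,107', '232:115,112', '235:113,110', '238:113,112', '241:112,110', '244:119,117', '247:138,136', '250:56,59']
```

The held ring's rim shows a few pixels above nominal. I fit its actual pose in the hand from the wrist image, using the same camera that measured the set so that any camera bias cancels.

```bash
cat > held.py <<'E'
from seq import *
def held(c,p,M,tilt_g=40,dbg=True):
    im=c["image"].astype(int);r,g=im[...,0],im[...,1]
    m=(np.abs(r-g)<7)&(r>90)&(r<130); m=cv2.morphologyEx(m.astype(np.uint8),cv2.MORPH_OPEN,np.ones((3,3)))
    n,l,s,ct=cv2.connectedComponentsWithStats(m[:243]); k=l[215,262]; m=l==k
    bot=[];rim=[]
    us=np.where(m.any(0))[0];print("cols",us.min(),us.max())
    for u in range(us.min()+4,us.max()-3,2):
        v=np.where(m[:,u])[0]; bot.append((u,v.min()-.5))
        q=r[232:249,u]; j=np.where(q>135)[0]
        if len(j): rim.append((u,232+j[0]-.5))
    bot,rim=np.array(bot,float),np.array(rim,float)
    T=p-TIP*M[:,2];N=M@Rt(0,tilt_g).T;N=N  # ring axes (x fwd in the hand's yaw, z ring axis)
    a=np.linspace(np.pi*.5,np.pi*1.5,181)
    def curve(C,z): 
        q=np.array([proj(c,T+N@(C+np.array([.03*np.cos(t),.03*np.sin(t),z]))) for t in a]); i=np.argsort(q[:,0]);return q[i]
    def e(C):
        b=curve(C,-.019);t=curve(C,.019)
        return np.r_[np.interp(bot[:,0],b[:,0],b[:,1])-bot[:,1],np.interp(rim[:,0],t[:,0],t[:,1])-rim[:,1]]
    f=least_squares(e,[0,0,-.003],loss="soft_l1",f_scale=1.)
    rr=e(f.x);print("C in hand (fwd,left,up) mm",(f.x*1e3).round(1),"px res",np.median(np.abs(rr)).round(2),"bot",bot[::5].tolist(),"rim",rim[::5].tolist())
    return T+N@f.x,N[:,2],N
E
python3 - <<'E'
from held import *
w=shot("wrist");o=robot.get_obs();C,n,N=held(w,o["position"],R.from_quat(o["tool_rot"]).as_matrix());print(C.round(4),n.round(3))
E
```

```text
cols 204 316
C in hand (fwd,left,up) mm [-8.6  3.3 -1.5] px res 1.66 bot [[208.0, 205.5], [218.0, 189.5], [228.0, 183.5], [238.0, 179.5], [248.0, 169.5], [258.0, 169.5], [268.0, 169.5], [278.0, 169.5], [288.0, 169.5], [298.0, 169.5], [308.0, 195.5]] rim [[226.0, 245.5], [236.0, 243.5], [246.0, 242.5], [256.0, 240.5], [266.0, 241.5], [276.0, 242.5], [286.0, 243.5], [296.0, 245.5]]
[0.4688 0.0579 0.1011] [0.116 0.025 0.993]
```

```bash
python3 - <<'E'
s=open("held.py").read()
s=s.replace("    def curve(C,z): \n","    bot=bot[np.abs(bot[:,1]-169.5)>3]\n    def curve(C,z): \n        Nn=N@R.from_euler('y',C[3]).as_matrix()\n").replace("proj(c,T+N@(C+np","proj(c,T+N@C[:3]+Nn@(np").replace("0,z])))","0,z]))").replace("np.sin(t),z]))) for","np.sin(t),z]))) for")
s=s.replace("[0,0,-.003],","[0,0,-.003,0],x_scale=[.01,.01,.01,.1],").replace("(f.x*1e3).round(1)","(f.x*1e3).round(1)").replace("N@f.x,","N@f.x[:3],").replace("bot[::5]","bot[::3]")
open("held.py","w").write(s)
E
python3 - <<'E'
from held import *
w=shot("wrist");o=robot.get_obs();M=R.from_quat(o["tool_rot"]).as_matrix();C,n,N=held(w,o["position"],M);print(C.round(4),n.round(3))
T=o["position"]-TIP*M[:,2]
print([proj(w,T+N@np.array([.03*np.cos(a),.03*np.sin(a),z])).round(0).tolist() for z in(.0157,-.0223) for a in np.radians([90,105,255,270])])
E
```

```text
cols 203 316
C in hand (fwd,left,up) mm [  2.   -0.9  -5.2 -41.9] px res 0.29 bot [[207.0, 211.5], [213.0, 194.5], [219.0, 188.5], [225.0, 184.5], [231.0, 181.5], [237.0, 179.5], [243.0, 178.5], [305.0, 175.5], [311.0, 202.5]] rim [[229.0, 244.5], [239.0, 242.5], [249.0, 241.5], [259.0, 241.5], [269.0, 241.5], [279.0, 242.5], [289.0, 244.5]]
[0.4794 0.0557 0.0963] [0.116 0.025 0.993]
[[321.0, 273.0], [322.0, 267.0], [203.0, 267.0], [203.0, 273.0], [314.0, 210.0], [314.0, 203.0], [210.0, 203.0], [210.0, 210.0]]
```

The held ring sits 2 mm forward, 0.9 mm right and 2° back in the hand. I correct for that and go to the position just above the set.

```bash
python3 - <<'E'
from seq import *
seq([tp(.485,.0704,.095,12,35),tp(.5,.0736,.08,12,37.5),tp(.5102,.0759,.069,12,39)],per=1)
E
```

```text
[-0.05  0.12  0.11] [-0.   -0.02 -0.  ] q [-0.25  0.65  2.36  2.57  0.49  1.7 ] 0.0 step 1.9
-- new call
[-0.05 -0.    0.21] [-0.   -0.03  0.  ] q [-0.24  0.72  2.36  2.65  0.6   1.62] 0.0 step 2.5
-- new call
[-0.02  0.    0.15] [-0.   -0.02 -0.  ] q [-0.24  0.77  2.35  2.69  0.67  1.58] 0.0 step 1.5
```

move_arm(moves="-0.05 0.12 0.11 0 -0.02 0 0; -0.05 0.12 0.11 0 -0.02 0 0")

```text
time: 23.45
position: [0.4955, 0.0734, 0.0779]
tool_rot: [-0.097, 0.949, 0.03, 0.299]
ft_force: [-0.5, 0.4, -0.8]
grip_width: 0.0598
grip_force: 20.0
```

move_arm(moves="-0.05 0 0.21 0 -0.03 0 0; -0.05 0 0.21 0 -0.03 0 0")

```text
time: 23.65
position: [0.5117, 0.0763, 0.0624]
tool_rot: [-0.095, 0.942, 0.033, 0.32]
ft_force: [0.4, 0.5, -0.9]
grip_width: 0.06
grip_force: 20.0
```

move_arm(moves="-0.01 0 0.08 0 -0.01 0 0; -0.02 0 0.15 0 -0.02 0 0; -0.02 0 0.15 0 -0.02 0 0; -0.02 0 0.15 0 -0.02 0 0")

```text
time: 24.05
position: [0.5215, 0.0791, 0.054]
tool_rot: [-0.096, 0.937, 0.034, 0.336]
ft_force: [-0.5, 0.2, -0.7]
grip_width: 0.0598
grip_force: 20.0
```

```bash
python3 - <<'E'
from held import *
o=robot.get_obs();M=R.from_quat(o["tool_rot"]).as_matrix();print(o["ft_force"],"tip",(o["position"]-TIP*M[:,2]).round(4),"tilt",np.degrees(np.arccos(-M[2,2])).round(1))
seq([tp(.5102,.0759,.067,12,39),tp(.5102,.0759,.05,12,39),tp(.5102,.0759,.035,12,39),tp(.5102,.0759,.0255,12,39)])
w=shot("wrist");C,n,N=held(w,o["position"],M);print(C.round(4))
a=shot("top");np.save("pics/t9.npy",a["image"])
E
```

```text
[-0.52679317  0.18503658 -0.69140155] tip [0.5091 0.0765 0.0694] tilt 39.4
[ 0.01 -0.01  0.02] [-0.  0. -0.] q [-0.24  0.78  2.35  2.69  0.67  1.58] 0.0 step 0.5
[ 0.12 -0.01  0.16] [-0.  0. -0.] q [-0.24  0.84  2.35  2.72  0.73  1.54] 0.0 step 0.0
[ 0.21 -0.01  0.27] [-0.  0. -0.] q [-0.24  0.89  2.35  2.74  0.77  1.51] 0.0 step 0.0
[ 0.27 -0.01  0.35] [-0.  0. -0.] q [-0.24  0.92  2.35  2.75  0.8   1.49] 0.0 step 0.0
cols 203 316
C in hand (fwd,left,up) mm [  0.7  -1.2  -4.  -53.3] px res 0.24 bot [[207.0, 207.5], [213.0, 194.5], [219.0, 188.5], [299.0, 187.5], [305.0, 192.5], [311.0, 202.5]] rim [[233.0, 243.5], [243.0, 242.5], [253.0, 241.5], [263.0, 241.5], [273.0, 242.5], [283.0, 243.5], [293.0, 245.5]]
[0.5099 0.0755 0.0655]
```

No contact so far. I lower halfway and check the force.

move_arm(moves="0 -0.01 0.03 0 0 0 0; 0.05 -0.01 0.09 0 0 0 0; 0.09 -0.01 0.14 0 0 0 0; 0.12 -0.01 0.18 0 0 0 0; 0.15 -0.01 0.2 0 0 0 0; 0.15 -0.01 0.2 0 0 0 0")

```text
time: 24.75
position: [0.5227, 0.0788, 0.0276]
tool_rot: [-0.096, 0.937, 0.034, 0.335]
ft_force: [0.3, -0.0, -0.9]
grip_width: 0.0597
grip_force: 20.0
```

```bash
python3 - <<'E'
from held import *
o=robot.get_obs();M=R.from_quat(o["tool_rot"]).as_matrix();print(o["ft_force"],"tip",(o["position"]-TIP*M[:,2]).round(4))
w=shot("wrist");C,n,N=held(w,o["position"],M);print(C.round(4))
seq([tp(.511,.0762,.035,12,39.4),tp(.511,.0762,.0265,12,39.4),tp(.511,.0762,.024,12,39.4)])
E
```

```text
[ 0.29804493 -0.02403295 -0.89448913] tip [0.5102 0.0762 0.043 ]
cols 0 511
C in hand (fwd,left,up) mm [-107.6    5.7   16.4 1175. ] px res 0.07 bot [[4.0, -0.5], [10.0, -0.5], [16.0, -0.5], [22.0, -0.5], [28.0, -0.5], [34.0, -0.5], [40.0, -0.5], [46.0, -0.5], [52.0, -0.5], [58.0, -0.5], [64.0, -0.5], [70.0, -0.5], [76.0, -0.5], [82.0, -0.5], [88.0, -0.5], [94.0, -0.5], [100.0, -0.5], [106.0, -0.5], [112.0, -0.5], [118.0, -0.5], [124.0, -0.5], [130.0, -0.5], [136.0, -0.5], [142.0, -0.5], [148.0, -0.5], [154.0, -0.5], [160.0, -0.5], [166.0, -0.5], [172.0, -0.5], [178.0, -0.5], [184.0, -0.5], [190.0, -0.5], [196.0, -0.5], [202.0, -0.5], [208.0, -0.5], [214.0, -0.5], [220.0, -0.5], [226.0, -0.5], [232.0, -0.5], [238.0, -0.5], [244.0, -0.5], [250.0, -0.5], [256.0, -0.5], [262.0, -0.5], [268.0, -0.5], [274.0, -0.5], [280.0, -0.5], [286.0, -0.5], [292.0, -0.5], [298.0, -0.5], [304.0, -0.5], [310.0, -0.5], [316.0, -0.5], [322.0, -0.5], [328.0, -0.5], [334.0, -0.5], [340.0, -0.5], [346.0, -0.5], [352.0, -0.5], [358.0, -0.5], [364.0, -0.5], [370.0, -0.5], [376.0, -0.5], [382.0, -0.5], [388.0, -0.5], [394.0, -0.5], [400.0, -0.5], [406.0, -0.5], [412.0, -0.5], [418.0, -0.5], [424.0, -0.5], [430.0, -0.5], [436.0, -0.5], [442.0, -0.5], [448.0, -0.5], [454.0, -0.5], [460.0, -0.5], [466.0, -0.5], [472.0, -0.5], [478.0, -0.5], [484.0, -0.5], [490.0, -0.5], [496.0, -0.5], [502.0, -0.5]] rim [[4.0, 231.5], [14.0, 231.5], [130.0, 244.5], [234.0, 243.5], [244.0, 242.5], [254.0, 241.5], [264.0, 241.5], [274.0, 242.5], [284.0, 243.5], [294.0, 245.5]]
[0.4039 0.06   0.0606]
[ 0.05 -0.    0.07] [-0.  0. -0.] q [-0.24  0.89  2.36  2.74  0.79  1.5 ] 0.0 step 0.3
[ 0.1  -0.    0.13] [-0.  0. -0.] q [-0.24  0.92  2.36  2.75  0.81  1.49] 0.0 step 0.0
[ 0.12 -0.    0.15] [-0.  0. -0.] q [-0.24  0.93  2.36  2.76  0.82  1.49] 0.0 step 0.0
```

There is no contact and the ring's rim has not moved in the hand, so it is going round the set. I continue to the floor.

move_arm(moves="0.03 0 0.04 0 0 0 0; 0.05 0 0.07 0 0 0 0; 0.08 0 0.1 0 0 0 0; 0.1 0 0.13 0 0 0 0; 0.1 0 0.13 0 0 0 0; 0.1 0 0.13 0 0 0 0")

```text
time: 25.4
position: [0.5236, 0.0788, 0.012]
tool_rot: [-0.096, 0.936, 0.034, 0.336]
ft_force: [0.1, 0.6, 0.8]
grip_width: 0.0599
grip_force: 20.0
```

move_arm(moves="0.01 0 0.01 0 0 0 0; 0.01 0 0.01 0 0 0 0; 0.01 0 0.01 0 0 0 0")

```text
time: 25.7
position: [0.5236, 0.0787, 0.0109]
tool_rot: [-0.096, 0.936, 0.034, 0.336]
ft_force: [0.3, -0.0, -0.6]
grip_width: 0.0595
grip_force: 20.0
```

move_arm(moves="0.01 0 0.01 0 0 0 0; 0.01 0 0.01 0 0 0 0; 0.01 0 0.01 0 0 0 0")

```text
time: 26.0
position: [0.5235, 0.0787, 0.0094]
tool_rot: [-0.096, 0.936, 0.034, 0.336]
ft_force: [-0.1, 1.4, 0.2]
grip_width: 0.0598
grip_force: 20.0
```

```bash
python3 - <<'E'
from h import *
o=robot.get_obs();M=R.from_quat(o["tool_rot"]).as_matrix();print(o["ft_force"],"tip",(o["position"]-.02*M[:,2]).round(4))
w=shot("wrist");r=w["image"][...,0].astype(int)
print([(u,232+int(np.argmax(r[232:249,u]>135))) for u in range(228,300,8)])
E
```

```text
[-0.14855273  1.37227327  0.17470253] tip [0.5111 0.0761 0.0249]
[(228, 232), (236, 232), (244, 232), (252, 232), (260, 232), (268, 232), (276, 232), (284, 232), (292, 232)]
```

move_arm(moves="0.01 0 0.01 0 0 0 0; 0.01 0 0.01 0 0 0 0; 0.01 0 0.01 0 0 0 0")

```text
time: 26.35
position: [0.5235, 0.0787, 0.009]
tool_rot: [-0.096, 0.936, 0.034, 0.337]
ft_force: [-2.7, -0.2, 5.8]
grip_width: 0.0597
grip_force: 20.0
```

move_arm(moves="0 0 0 0 0 0 0; 0 0 0 0 0 0 0")

```text
time: 26.55
position: [0.5235, 0.0787, 0.009]
tool_rot: [-0.096, 0.936, 0.034, 0.337]
ft_force: [-1.7, -0.7, 5.3]
grip_width: 0.0599
grip_force: 20.0
```

```bash
python3 - <<'E'
from h import *
o=robot.get_obs();print(o["ft_force"],o["moment"])
w=shot("wrist");i=w["image"].astype(int)
print([f"{v}:{i[v,262,0]},{i[v,262,1]}" for v in range(160,252,3)])
E
```

```text
[-1.65339278 -0.65947899  5.30172776] [ 0.00276532 -0.08206481 -0.05488584]
['160:63,27', '163:62,24', '166:61,20', '169:63,24', '172:60,18', '175:62,22', '178:62,19', '181:59,20', '184:60,14', '187:64,20', '190:58,14', '193:65,29', '196:58,13', '199:65,29', '202:60,16', '205:62,20', '208:64,27', '211:63,23', '214:63,23', '217:61,19', '220:61,25', '223:63,27', '226:61,27', '229:63,26', '232:61,20', '235:64,30', '238:62,25', '241:61,16', '244:65,26', '247:59,42', '250:59,59']
```

The floor contact reads 5.3 N. I release and retreat along the tool axis.

move_arm(moves="0 0 0 0 0 0 0.88; 0 0 0 0 0 0 0.88; 0 0 0 0 0 0 0.88; 0 0 0 0 0 0 0.88; 0 0 0 0 0 0 0.88; 0 0 -0.3 0 0 0 0.88; 0 0 -0.6 0 0 0 0.88; 0 0 -0.9 0 0 0 0.88; 0 0 -1 0 0 0 0.88; 0 0 -1 0 0 0 0.88")

```text
time: 27.6
position: [0.4807, 0.0674, 0.0911]
tool_rot: [-0.097, 0.938, 0.033, 0.331]
ft_force: [0.1, -0.7, -0.2]
grip_width: 0.0766
grip_force: 0.0
```

```bash
python3 - <<'E'
from ringfit import *
o=robot.get_obs();print(o["position"],o["q"].round(2),o["ft_force"])
w=shot("wrist");print(proj(w,[.5124,.0754,.04]))
for t in (110,140,170):
    print(t); ringfit(w,*proj(w,[.5124,.0754,.04]),55,.040,t)
E
```

```text
[0.48067014 0.06740448 0.09112007] [-0.31  0.67  2.44  2.61  0.65  1.59] [ 0.06158313 -0.66547247 -0.20073987]
[263.26448434 196.09143006]
110
ctr [0.5786 0.0885] dia 68.0 res 12.77 232
ctr [0.5081 0.0873] dia 19.7 res 1.4 37
ctr [0.5125 0.0766] dia 29.4 res 0.85 102
ctr [0.5042 0.0893] dia 25.0 res 1.56 44
ctr [0.5021 0.0684] dia 20.6 res 1.45 58
ctr [0.4975 0.0579] dia 16.0 res 1.3 47
ctr [0.4795 0.0861] dia 9.7 res 0.9 37
ctr [0.5029 0.0733] dia 67.7 res 3.77 313
140
ctr [0.5757 0.0895] dia 68.0 res 11.65 223
ctr [0.5131 0.0759] dia 32.2 res 0.24 97
ctr [0.5115 0.0755] dia 40.6 res 1.85 178
ctr [0.5096 0.0747] dia 52.2 res 1.93 232
ctr [0.5036 0.0729] dia 65.7 res 3.99 371
170
ctr [0.5741 0.0889] dia 69.0 res 11.32 221
ctr [0.5134 0.0759] dia 33.2 res 0.27 98
ctr [0.5118 0.0754] dia 41.0 res 2.05 231
ctr [0.5098 0.0747] dia 52.4 res 2.26 273
ctr [0.5041 0.0733] dia 64.3 res 3.61 440
```

The ring is released and the small ring is still centred at (.513, .076). Next I swing the wrist back to vertical, a half turn round from before, so that I can regrip the left knob.

```bash
python3 - <<'E'
from seq import *
n=22;Ts=[tp(.462,.062,.125,12,36),tp(.458,.06,.14,14,33)]
for i in range(1,n+1):
    s=i/n;Ts.append(tp(.458+.05*s,.06+.009*s,min(.235,.14+.11*s),round(14+178*s,1),round(33*(1-s)**.8,1)))
seq(Ts,per=8)
E
```

```text
[-0.06 -0.02 -0.19] [-0.    0.03 -0.  ] q [-0.31  0.56  2.42  2.48  0.49  1.74] 0.0 step 2.8
[-0.11 -0.02 -0.34] [-0.02  0.06 -0.02] q [-0.32  0.47  2.37  2.15  0.35  2.05] 0.0 step 3.6
[-0.15 -0.01 -0.36] [-0.07  0.08 -0.09] q [-0.37  0.44  2.32  1.69  0.37  2.34] 0.0 step 8.2
[-0.19  0.   -0.39] [-0.12  0.09 -0.17] q [-0.4   0.42  2.27  1.33  0.43  2.55] 0.0 step 8.2
[-0.23  0.01 -0.42] [-0.17  0.1  -0.24] q [-0.41  0.41  2.21  1.07  0.51  2.68] 0.0 step 8.2
[-0.27  0.02 -0.45] [-0.21  0.11 -0.32] q [-0.42  0.41  2.15  0.9   0.6   2.73] 0.0 step 8.2
[-0.31  0.03 -0.48] [-0.26  0.13 -0.4 ] q [-0.41  0.41  2.09  0.76  0.69  2.74] 0.0 step 8.2
[-0.35  0.04 -0.51] [-0.3   0.14 -0.48] q [-0.4   0.41  2.03  0.66  0.78  2.73] 0.0 step 8.1
-- new call
[-0.03 -0.01 -0.04] [-0.04  0.01 -0.08] q [-0.38  0.42  1.97  0.57  0.86  2.69] 0.0 step 8.2
[-0.06 -0.01 -0.08] [-0.07  0.03 -0.16] q [-0.36  0.42  1.92  0.5   0.93  2.65] 0.0 step 8.2
[-0.08 -0.02 -0.12] [-0.11  0.04 -0.25] q [-0.34  0.43  1.87  0.44  1.    2.59] 0.0 step 8.2
[-0.11 -0.04 -0.16] [-0.14  0.06 -0.33] q [-0.31  0.43  1.82  0.3
[... 455 characters left out ...]
-0.17  0.44  1.66  0.14  1.23  2.12] 0.0 step 8.2
[ 0.01 -0.03 -0.1 ] [-0.04  0.03 -0.18] q [-0.15  0.44  1.65  0.1   1.24  2.02] 0.0 step 8.2
[ 0.01 -0.05 -0.15] [-0.06  0.05 -0.26] q [-0.13  0.43  1.64  0.07  1.24  1.91] 0.0 step 8.2
[ 0.02 -0.07 -0.21] [-0.07  0.07 -0.35] q [-0.11  0.42  1.64  0.04  1.23  1.8 ] 0.0 step 8.3
[ 0.02 -0.09 -0.26] [-0.08  0.09 -0.44] q [-0.09  0.41  1.64  0.01  1.21  1.69] 0.0 step 8.3
[ 0.04 -0.11 -0.26] [-0.09  0.1  -0.53] q [-0.08  0.4   1.65 -0.    1.18  1.56] 0.0 step 8.3
[ 0.05 -0.14 -0.27] [-0.1   0.12 -0.62] q [-0.08  0.39  1.67 -0.01  1.13  1.43] 0.0 step 8.3
[ 0.07 -0.16 -0.27] [-0.09  0.15 -0.71] q [-0.08  0.37  1.7  -0.    1.07  1.28] 0.0 step 8.6
```

```bash
python3 - <<'E'
from seq import *
n=22;Ts=[tp(.462,.062,.125,12,36),tp(.455,.06,.142,14,33)]
for i in range(1,n+1):
    s=i/n;Ts.append(tp(.455+.055*s*s,.06+.009*s,min(.235,.142+.18*s),round(14+178*s,1),round(33*(1-s)**.8,1)))
seq(Ts,per=8)
E
```

```text
[-0.06 -0.02 -0.19] [-0.    0.03 -0.  ] q [-0.31  0.56  2.42  2.48  0.49  1.74] 0.0 step 2.8
[-0.1  -0.02 -0.37] [-0.02  0.06 -0.02] q [-0.32  0.46  2.37  2.14  0.35  2.06] 0.0 step 3.6
[-0.14  0.   -0.44] [-0.07  0.08 -0.09] q [-0.37  0.42  2.33  1.66  0.37  2.37] 0.0 step 8.2
[-0.19  0.02 -0.5 ] [-0.12  0.09 -0.17] q [-0.41  0.4   2.27  1.28  0.44  2.6 ] 0.0 step 8.2
[-0.24  0.03 -0.56] [-0.17  0.1  -0.24] q [-0.42  0.37  2.22  1.02  0.53  2.72] 0.0 step 8.2
[-0.29  0.04 -0.63] [-0.21  0.11 -0.32] q [-0.43  0.36  2.16  0.85  0.63  2.77] 0.0 step 8.2
[-0.34  0.05 -0.69] [-0.26  0.13 -0.4 ] q [-0.42  0.36  2.1   0.72  0.73  2.78] 0.0 step 8.2
[-0.39  0.06 -0.75] [-0.3   0.14 -0.48] q [-0.41  0.35  2.04  0.63  0.82  2.76] 0.0 step 8.1
-- new call
[-0.04  0.   -0.07] [-0.04  0.01 -0.08] q [-0.4   0.35  1.98  0.55  0.91  2.72] 0.0 step 8.2
[-0.08 -0.   -0.14] [-0.07  0.03 -0.16] q [-0.37  0.36  1.92  0.48  0.99  2.68] 0.0 step 8.2
[-0.12 -0.01 -0.21] [-0.11  0.04 -0.25] q [-0.35  0.36  1.87  0.42  1.07  2.62] 0.0 step 8.2
[-0.16 -0.02 -0.28] [-0.14  0.06 -0.33] q [-0.32  0.36  1.82  0.3
[... 455 characters left out ...]
-0.18  0.4   1.67  0.14  1.26  2.12] 0.0 step 8.2
[ 0.05 -0.05 -0.01] [-0.04  0.03 -0.18] q [-0.15  0.41  1.66  0.1   1.26  2.02] 0.0 step 8.2
[ 0.07 -0.08 -0.01] [-0.06  0.05 -0.26] q [-0.13  0.41  1.65  0.07  1.25  1.91] 0.0 step 8.2
[ 0.1  -0.11 -0.02] [-0.07  0.07 -0.35] q [-0.11  0.4   1.65  0.04  1.23  1.8 ] 0.0 step 8.3
[ 0.13 -0.15 -0.03] [-0.08  0.09 -0.44] q [-0.1   0.4   1.65  0.01  1.21  1.68] 0.0 step 8.3
[ 0.16 -0.19 -0.04] [-0.09  0.1  -0.53] q [-0.08  0.39  1.66 -0.    1.17  1.56] 0.0 step 8.3
[ 0.19 -0.23 -0.04] [-0.1   0.12 -0.62] q [-0.08  0.38  1.67 -0.01  1.13  1.43] 0.0 step 8.3
[ 0.22 -0.28 -0.05] [-0.09  0.15 -0.71] q [-0.08  0.37  1.7   0.    1.08  1.28] 0.0 step 8.6
```

move_arm(moves="-0.06 -0.02 -0.19 0 0.03 0 0.5; -0.1 -0.02 -0.37 -0.02 0.06 -0.02 0.5; -0.1 -0.02 -0.37 -0.02 0.06 -0.02 0.5; -0.14 0 -0.44 -0.07 0.08 -0.09 0.5; -0.19 0.02 -0.5 -0.12 0.09 -0.17 0.5; -0.24 0.03 -0.56 -0.17 0.1 -0.24 0.5; -0.29 0.04 -0.63 -0.21 0.11 -0.32 0.5; -0.34 0.05 -0.69 -0.26 0.13 -0.4 0.5; -0.39 0.06 -0.75 -0.3 0.14 -0.48 0.5; -0.39 0.06 -0.75 -0.3 0.14 -0.48 0.5")

```text
time: 28.65
position: [0.4622, 0.0702, 0.1722]
tool_rot: [-0.457, 0.859, 0.108, 0.203]
ft_force: [0.6, 1.2, -1.2]
grip_width: 0.0436
grip_force: 0.0
```

move_arm(moves="-0.04 0 -0.07 -0.04 0.01 -0.08 0.5; -0.08 0 -0.14 -0.07 0.03 -0.16 0.5; -0.12 -0.01 -0.21 -0.11 0.04 -0.25 0.5; -0.16 -0.02 -0.28 -0.14 0.06 -0.33 0.5; -0.2 -0.03 -0.35 -0.17 0.07 -0.42 0.5; -0.21 -0.05 -0.37 -0.2 0.08 -0.5 0.5; -0.22 -0.07 -0.37 -0.22 0.1 -0.59 0.5; -0.23 -0.1 -0.36 -0.25 0.11 -0.68 0.5")

```text
time: 29.45
position: [0.4727, 0.0689, 0.2136]
tool_rot: [0.864, -0.486, -0.111, -0.07]
ft_force: [-0.4, -0.2, 0.7]
grip_width: 0.0436
grip_force: 0.0
```

move_arm(moves="0.02 -0.02 0 -0.02 0.02 -0.09 0.5; 0.05 -0.05 -0.01 -0.04 0.03 -0.18 0.5; 0.07 -0.08 -0.01 -0.06 0.05 -0.26 0.5; 0.1 -0.11 -0.02 -0.07 0.07 -0.35 0.5; 0.13 -0.15 -0.03 -0.08 0.09 -0.44 0.5; 0.16 -0.19 -0.04 -0.09 0.1 -0.53 0.5; 0.19 -0.23 -0.04 -0.1 0.12 -0.62 0.5; 0.22 -0.28 -0.05 -0.09 0.15 -0.71 0.5; 0.22 -0.28 -0.05 -0.09 0.15 -0.71 0.5")

```text
time: 30.35
position: [0.507, 0.064, 0.2127]
tool_rot: [0.999, 0.044, 0.007, -0.006]
ft_force: [0.3, 0.4, 0.0]
grip_width: 0.0435
grip_force: 0.0
```

```bash
python3 - <<'E'
from ringfit import *
from kin import tp
o=robot.get_obs();print(o["ft_force"])
legs((.5098,.0692,.215,192,0),(.5098,.0692,.135,192,0))
w=shot("wrist");np.save("pics/w10.npy",w["image"]);print(proj(w,[.5106,.069,.163]),proj(w,[.5124,.0754,.04]))
a=shot("top");i=a["image"];np.save("pics/t10.npy",i)
c=proj(a,[.5124,.0754,.04]);print(c)
g=cv2.cvtColor(i,cv2.COLOR_RGB2GRAY);u,v=int(round(c[0])),int(round(c[1]));print(g[v-14:v+15,u-14:u+15:1])
E
```

```text
[0.31577933 0.41441064 0.04404053]
t 30.35 p [0.507  0.064  0.2127] q [-0.1   0.36  1.72  0.02  1.05  1.37] w 0.0435
(0.5098, 0.0692, 0.215, 192, 0) [ 0.033 -0.05  -0.022] [-0.006 -0.009 -0.077]
(0.5098, 0.0692, 0.135, 192, 0) [0.  0.  0.8] [0. 0. 0.]
[252.41460032 203.69165552] [250.36110124 173.49327085]
[159.19776623 182.41346817]
[[ 18  19  13  19  18  34  49  51  51  50  52  52  50  50  50  52  51  53
   42  16  13  23  42  53  53  51  50  50  52]
 [ 21  23  10  16  16  31  47  53  51  52  51  50  52  51  51  51  51  53
   43  21  13  19  38  53  50  52  50  51  51]
 [ 21  22   8  13  19  31  49  52  51  50  51  49  52  50  53  50  52  52
   46  24  17  30  46  51  52  52  52  51  50]
 [ 22  15  10  16  16  25  41  52  51  51  53  52  51  52  52  51  52  51
   45  22  19  27  46  52  51  51  52  51  52]
 [ 22  16   5  37  43  31  42  51  51  52  52  51  51  50  53  52  52  52
   45  23  18  20  43  52  50  50  53  52  50]
 [ 19  20  22  17  42  47  42  52  52  51  51  51  51  51  51  51  51  52
   44  22  16  22  41  52  50  54  52  51  51]
 [ 21  27  30  16  25  34  44  51  51 
[... 2045 characters left out ...]
 55  89 112  84  52  70  83 108 122 121 119 102
   71  62  47  96 118  78  52  52  55  55  56]
 [ 52  54  54  54  55  53  52  58  81 123 122  63  51  60  67  66  67  59
   49  78 122 118  68  53  53  55  55  55  53]
 [ 54  52  54  54  54  54  56  53  56  70 100 130 140 121  92  89 106 106
  112 117 100  68  50  52  55  56  52  55  54]
 [ 51  54  55  53  54  55  55  53  53  52  60  75  80  87 101 101  91  84
   70  67  58  52  54  54  54  54  54  56  53]
 [ 55  55  54  54  55  53  55  55  54  53  54  53  52  56  63  65  60  57
   53  53  54  54  55  55  54  52  54  55  55]
 [ 53  55  54  53  53  55  53  53  52  56  55  54  53  52  54  54  54  53
   54  54  54  55  55  53  54  54  54  54  54]]
```

The top view shows the large and medium rims concentric to within about 1 mm. Next I close the left lid, regripping its knob where I let it go.

move_arm(moves="0.03 -0.05 -0.02 -0.01 -0.01 -0.08 0.5; 0.03 -0.05 -0.02 -0.01 -0.01 -0.08 0.5; 0.03 -0.05 -0.02 -0.01 -0.01 -0.08 0.5")

```text
time: 30.75
position: [0.5118, 0.0685, 0.2162]
tool_rot: [0.994, 0.105, 0.002, 0.004]
ft_force: [-0.2, 0.5, -0.4]
grip_width: 0.0436
grip_force: 0.0
```

```bash
python3 -c "
from h import *
legs((.5098,.0692,.17,192,0),(.5098,.0692,.135,192,0))
w=shot('wrist');k=proj(w,[.5106,.069,.163]);i=w['image'].astype(int);u,v=map(int,k);print(k)
m=((np.abs(i[...,0]-i[...,1])<10)&(i[...,0]>120))[v-25:v+25,u-30:u+30];y,x=np.where(m);print(len(x),x.mean()+u-30,y.mean()+v-25,x.min()+u-30,x.max()+u-30,y.min()+v-25,y.max()+v-25)"
```

```text
t 30.75 p [0.5118 0.0685 0.2162] q [-0.08  0.37  1.69 -0.01  1.07  1.28] w 0.0436
(0.5098, 0.0692, 0.17, 192, 0) [-0.019 -0.015  0.461] [ 0.005 -0.002  0.   ]
(0.5098, 0.0692, 0.135, 192, 0) [0.   0.   0.35] [0. 0. 0.]
[256.44723426 208.00437269]
1237 256.00727566693615 213.83670169765563 226 285 189 232
```

move_arm(moves="-0.02 -0.01 0.3 0 0 0 0.5; -0.02 -0.01 0.6 0 0 0 0.5; -0.02 -0.01 0.81 0 0 0 0.5; -0.02 -0.01 0.81 0 0 0 0.5; -0.02 -0.01 0.81 0 0 0 0; -0.02 -0.01 0.81 0 0 0 0; -0.02 -0.01 0.81 0 0 0 0; -0.02 -0.01 0.81 0 0 0 0; -0.02 -0.01 0.81 0 0 0 0", squeeze=15)

```text
time: 31.7
position: [0.5097, 0.0693, 0.1362]
tool_rot: [0.994, 0.106, 0.003, 0.003]
ft_force: [-1.1, 2.8, 2.8]
grip_width: 0.0163
grip_force: 15.0
```

```bash
python3 -c "
from h import *
legs();print(robot.get_obs()['ft_force'],robot.get_obs()['grip_force'])
A=lambda d:np.array([np.cos(np.radians(d-2.8)),np.sin(np.radians(d-2.8))])*1.22
for s,ds in ((67.5,(61,54,47,40,33,26)),(26,(19,12,6,2,0,-1))):
    for d in ds: print(d,(A(s)-A(d))[0].round(3)*1,((A(s)-A(d))[1]).round(3))"
```

```text
t 31.7 p [0.5097 0.0693 0.1362] q [-0.08  0.48  1.78 -0.01  0.87  1.28] w 0.0163
[-1.14385667  2.84612942  2.84262337] 15.000126772970361
61 -0.122 0.066
54 -0.243 0.152
47 -0.353 0.252
40 -0.45 0.365
33 -0.533 0.489
26 -0.6 0.622
19 -0.05 0.14
12 -0.083 0.286
6 -0.097 0.413
2 -0.099 0.498
0 -0.097 0.54
-1 -0.096 0.561
```

move_arm(moves="-0.122 0 0.066 0 0 0 0; -0.243 0 0.152 0 0 0 0; -0.353 0 0.252 0 0 0 0; -0.45 0 0.365 0 0 0 0; -0.533 0 0.489 0 0 0 0; -0.6 0 0.622 0 0 0 0")

```text
time: 32.3
position: [0.4519, 0.0565, 0.0733]
tool_rot: [0.994, 0.105, 0.004, 0.003]
ft_force: [1.4, 7.8, -1.2]
grip_width: 0.0162
grip_force: 15.0
```

move_arm(moves="-0.05 0 0.14 0 0 0 0; -0.083 0 0.286 0 0 0 0; -0.097 0 0.413 0 0 0 0; -0.099 0 0.498 0 0 0 0; -0.097 0 0.54 0 0 0 0; -0.096 0 0.56 0 0 0 0; -0.096 0 0.56 0 0 0 0; -0.096 0 0.56 0 0 0 0")

```text
time: 33.1
position: [0.4427, 0.0544, 0.0183]
tool_rot: [0.994, 0.106, 0.003, 0.003]
ft_force: [-0.3, 11.3, 11.7]
grip_width: 0.0163
grip_force: 15.0
```

```bash
python3 -c "
from h import *
legs();print(robot.get_obs()['ft_force'],robot.get_obs()['grip_force'])"
```

```text
t 33.1 p [0.4427 0.0544 0.0183] q [-0.13  0.65  2.03 -0.01  0.45  1.24] w 0.0163
[-0.25899696 11.26491534 11.72021785] 15.000960202260103
```

The left lid is shut: the TCP is at its original height with 11.7 N pressing down. I release and go to the right knob.

move_arm(moves="0 0 0 0 0 0 0.5; 0 0 0 0 0 0 0.5; 0 0 0 0 0 0 0.5; 0 0 0 0 0 0 0.5; 0 0 -0.3 0 0 0 0.5; 0 0 -0.7 0 0 0 0.5; 0 0 -1 0 0 0 0.5; 0 0 -1 0 0 0 0.5")

```text
time: 33.9
position: [0.4449, 0.0531, 0.1203]
tool_rot: [0.994, 0.106, 0.007, 0.005]
ft_force: [-0.1, -0.3, -0.0]
grip_width: 0.0435
grip_force: 0.0
```

```bash
python3 -c "
from seq import *
legs()
seq([(.47,-.03,.19,180,0),(.5,-.11,.21,172,0),(.5298,-.1905,.21,170.2,0),(.5298,-.1905,.135,170.2,0)],per=1)"
```

```text
t 33.9 p [0.4449 0.0531 0.1203] q [-0.13  0.44  1.96 -0.01  0.73  1.24] w 0.0435
[ 0.08  0.87 -0.69] [ 0.01 -0.01  0.14] q [-0.3   0.35  1.83 -0.    0.97  1.27] 0.0 step 12.2
-- new call
[ 0.3  0.8 -0.2] [0.   0.   0.09] q [-0.43  0.37  1.71  0.    1.06  1.28] 0.0 step 8.0
-- new call
[0.41 0.76 0.  ] [0.   0.   0.02] q [-0.54  0.44  1.59  0.    1.11  1.2 ] 0.0 step 1.8
-- new call
[0.   0.   0.75] [0. 0. 0.] q [-0.54  0.54  1.66 -0.    0.94  1.2 ] 0.0 step 0.0
```

move_arm(moves="0.04 0.4 -0.35 0 0 0.07 0.5; 0.08 0.87 -0.69 0.01 -0.01 0.14 0.5; 0.08 0.87 -0.69 0.01 -0.01 0.14 0.5")

```text
time: 34.2
position: [0.4725, -0.0337, 0.1893]
tool_rot: [1.0, -0.006, -0.001, -0.002]
ft_force: [1.0, -1.0, 0.1]
grip_width: 0.0433
grip_force: 0.0
```

move_arm(moves="0.15 0.4 -0.1 0 0 0.05 0.5; 0.3 0.8 -0.2 0 0 0.09 0.5; 0.3 0.8 -0.2 0 0 0.09 0.5")

```text
time: 34.5
position: [0.5009, -0.1149, 0.2063]
tool_rot: [0.997, -0.077, -0.003, -0.001]
ft_force: [0.7, 0.7, 1.2]
grip_width: 0.0437
grip_force: 0.0
```

move_arm(moves="0.2 0.38 0 0 0 0.01 0.5; 0.41 0.76 0 0 0 0.02 0.5; 0.41 0.76 0 0 0 0.02 0.5; 0.41 0.76 0 0 0 0.02 0.5")

```text
time: 34.9
position: [0.5257, -0.1903, 0.2032]
tool_rot: [0.996, -0.09, -0.008, -0.004]
ft_force: [-0.1, 0.9, -0.2]
grip_width: 0.0431
grip_force: 0.0
```

```bash
python3 -c "
from h import *
legs((.5298,-.1905,.135,170.2,0))"
```

```text
t 34.9 p [ 0.5257 -0.1903  0.2032] q [-0.55  0.45  1.59  0.    1.12  1.2 ] w 0.0431
(0.5298, -0.1905, 0.135, 170.2, 0) [ 0.052 -0.001  0.681] [-0.004  0.01  -0.006]
```

move_arm(moves="0.03 0 0.3 0 0 0 0.5; 0.03 0 0.68 0 0 0 0.5; 0.03 0 0.68 0 0 0 0.5; 0.03 0 0.68 0 0 0 0.5")

```text
time: 35.3
position: [0.5279, -0.189, 0.1365]
tool_rot: [0.996, -0.089, -0.008, -0.004]
ft_force: [0.9, 0.9, 0.5]
grip_width: 0.0435
grip_force: 0.0
```

move_arm(moves="0 0 0 0 0 0 0; 0 0 0 0 0 0 0; 0 0 0 0 0 0 0; 0 0 0 0 0 0 0; 0 0 0 0 0 0 0", squeeze=15)

```text
time: 35.8
position: [0.5287, -0.1889, 0.1375]
tool_rot: [0.996, -0.09, -0.006, -0.005]
ft_force: [-0.5, 5.8, 2.9]
grip_width: 0.0164
grip_force: 15.0
```

move_arm(moves="-0.122 0 0.066 0 0 0 0; -0.243 0 0.152 0 0 0 0; -0.353 0 0.252 0 0 0 0; -0.45 0 0.365 0 0 0 0; -0.533 0 0.489 0 0 0 0; -0.6 0 0.622 0 0 0 0")

```text
time: 36.4
position: [0.4706, -0.179, 0.0758]
tool_rot: [0.996, -0.091, -0.004, -0.003]
ft_force: [5.6, 4.6, -0.5]
grip_width: 0.0167
grip_force: 15.0
```

move_arm(moves="-0.05 0 0.14 0 0 0 0; -0.083 0 0.286 0 0 0 0; -0.097 0 0.413 0 0 0 0; -0.099 0 0.498 0 0 0 0; -0.097 0 0.54 0 0 0 0; -0.096 0 0.57 0 0 0 0; -0.096 0 0.57 0 0 0 0; -0.096 0 0.57 0 0 0 0")

```text
time: 37.2
position: [0.4609, -0.1774, 0.0202]
tool_rot: [0.996, -0.09, -0.004, -0.003]
ft_force: [2.8, 4.6, 10.0]
grip_width: 0.0165
grip_force: 15.0
```

move_arm(moves="0 0 0 0 0 0 0.5; 0 0 0 0 0 0 0.5; 0 0 0 0 0 0 0.5; 0 0 0 0 0 0 0.5; 0 0 -0.3 0 0 0 0.5; 0 0 -0.7 0 0 0 0.5; 0 0 -1 0 0 0 0.5; 0 0 -1 0 0 0 0.5")

```text
time: 38.0
position: [0.4629, -0.1801, 0.1221]
tool_rot: [0.996, -0.09, -0.002, -0.001]
ft_force: [0.5, -0.7, 0.2]
grip_width: 0.0433
grip_force: 0.0
```

move_arm(moves="-0.2 0 -0.4 0 0 0 0.5; -0.3 0 -0.8 0 0 0 0.5; -0.3 0 -0.9 0 0 0 0.5; -0.3 0 -0.9 0 0 0 0.5; -0.3 0 -0.9 0 0 0 0.5")

```text
time: 38.5
position: [0.4314, -0.1733, 0.2079]
tool_rot: [0.996, -0.09, -0.007, -0.003]
ft_force: [1.0, 0.2, -0.4]
grip_width: 0.0436
grip_force: 0.0
```

```bash
python3 - <<'E'
from h import *
b=shot("side")
# start image for comparison (same fixed camera)
s0=cv2.imread("pics/side0.png")[:,:,::-1].astype(int); i=b["image"].astype(int)
d=np.abs(cv2.GaussianBlur(s0.astype(np.float32),(5,5),0)-cv2.GaussianBlur(i.astype(np.float32),(5,5),0)).max(2)
n,l,st,ct=cv2.connectedComponentsWithStats((d>35).astype(np.uint8))
print([(st[k].tolist()) for k in range(1,n) if st[k,4]>15])
for nm,(u,v) in (("L",(214.5,161)),("R",(252,205.5))):
    for f,j in (("start",s0),("now",i)):
        m=(j[...,0]>120)&(np.abs(j[...,0]-j[...,1])<25); p=m[int(v)-8:int(v)+9,int(u)-5:int(u)+12]; print(nm,f,p.sum(),d[int(v)-8:int(v)+9,int(u)-5:int(u)+12].max())
print(robot.get_obs()["ft_force"],robot.get_obs()["position"],robot.get_obs()["time"])
E
```

```text
[[25, 0, 60, 92, 3420], [75, 0, 22, 23, 342], [245, 0, 15, 5, 61], [75, 31, 19, 29, 231], [221, 30, 37, 7, 129], [219, 37, 41, 19, 501], [215, 53, 44, 39, 1032], [11, 89, 20, 18, 157], [221, 96, 5, 8, 30], [227, 102, 41, 45, 892], [49, 116, 21, 23, 261], [45, 134, 8, 12, 62], [280, 252, 30, 34, 739]]
L start 67 4.8242188
L now 68 4.8242188
R start 144 2.2304688
R now 145 2.2304688
[-0.2358608   0.21434111 -0.96053243] [ 0.43113527 -0.17311542  0.20748847] 38.55
```

Side-view pixels match the start at both knobs, so both lids are shut. The only other changes are the arm and the cutter that has gone from the table. I hand the job in.

```bash
python3 -c "
from rig import robot
print(robot.hand_in())"
```

```text
the job is handed in; nothing more can be done
None
```

I nested the large cutter round the two smaller ones in the left tin, closed both lids again and handed the job in at about 39 s, but I viewed 11 pictures, one over the limit of 10; `hand_in` returned no verdict.

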